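# Pack the shoe-care caddy

### The arm

A 6-joint arm with a two-finger parallel gripper is mounted at the origin on the work surface. World frame = base frame: x ahead of the robot, y to its left, z up, the work surface at z = 0. Lengths are in m, angles in degrees, forces in N, time in s.
With the tool pointing down it reaches from about 0.425 to 0.95 m from the base axis. Payload 14.7 kg.
Tool frame: the origin (TCP) lies at the very end of the fingers, on their centre line; the grasp point (between the pads) lies robot.tcp_to_grasp behind it (robot.tcp_to_grasp is the distance from the TCP to the grasp point, in m); z points along the fingers, x is the direction in which the jaws open and shut, and the axes are right-handed (so a half turn about z gives the same grasp; the last joint's range is limited). The gripper opens to 85 mm and grips with 20 to 120 N. Pads are 22 mm wide; open, the fingers measure 114 mm over their backs; the gripper's body (76 mm by 85 mm) begins 54 mm behind the grasp point. The pads swing forward as they close: fully open they stand 13 mm farther back than shut.
Start: joints at [73.018, 27.513, 91.461, -0, 61.026, -2.67], TCP at [0.161, 0.63, 0.231] pointing down, gripper open.
Joint ranges: [-157.49, 157.49], [-46.99, 117.5], [13.45, 153.17], [-89.5, 269.5], [5.16, 153.95], [-167.48, 167.48]. Speed limits (degrees/s): [108.29, 108.29, 136.94, 172.46, 172.46, 172.46].

### API

Orientations are given as [roll, pitch, yaw] about the fixed x, y, z axes, in that order (R = Rz(yaw) Ry(pitch) Rx(roll)).
In Python, from cell import robot gives the robot as it stands.
- The arm moves only by the tool move_arm, never from a script. Its argument "commands" is a list of rows, each an object of numbers: "dx", "dy", "dz": the shift along the tool's x, y, z each as a share of 0.02 m, from -1 to 1; "wx", "wy", "wz": the turn, a rotation vector about the tool's x, y, z each as a share of 0.08 rad, from -1 to 1; "gripper": the opening in per cent of the stroke, from 0 (shut) to 100 (fully open). A call has 1 to 12 rows; each row shifts and turns the commanded pose from where the row before left it, along the tool's axes as they then stand; what a row does not reach is not made up. A row lasts 1/10 s, in which the tool goes at most 50 mm and 8.59 degrees, less where a joint would pass 70% of its speed; a pose out of reach is approached as far as the arm can. A call with a number of a shift or a turn outside -1 to 1 is refused whole. A call with a gripper value outside its range is refused whole. The fingers move at their own pace and stop on an object; the grip force is fixed at half the most. Time passes only in rows, so rows that do not move let the fingers close. It gives the time, the measured TCP pose, the force and the opening at its end, in the units of the state.
- robot.get_obs(): the state, without advancing time (a new reading comes with each control period).
- robot.read_camera(name): name is "scene" or "top" or "wrist"; returns the picture (384x512x3 uint8, blue, green, red); there is no depth.
- robot.get_calibration(name): a dict with "fx", "fy", "cx", "cy" (pixels), "xyz" and "orientation" of the camera in the world. Camera axes: x right, y up, looking along -z (the intrinsics and any distortion apply to the point x, -y, -z); pixel columns grow to the right and rows downward; lengths in m; the calibration is good to about 2 mm. A picture is of the moment at which its call begins: read the wrist's pose just before it. get_calibration takes no time and is no camera call; for the wrist camera it gives the pose at the moment of the call.
- robot.job_done(): hands the job in, once; it reports no verdict.
The state is a dict: "clock": time; "joint_positions": joint angles; "dq": joint speeds; "effort": joint torques, N m; "ee_pos": TCP position; "ee_rot": TCP orientation; "ft_force": force on the tool from outside, world axes, zero at the start; "ft_torque": the same for the moment, N m; "finger_gap": finger opening in m.
Only numpy, scipy, OpenCV 4.12 (cv2) and the standard library are available. Lean on these libraries where they do the work, as an engineer would, in place of code of your own. Each camera call takes 0.05 s, during which the arm holds its last target.

### The job

Put the shoe-care kit back in its caddy, each piece in the place made for it: the flat polish tin in the larger of the two cells, the glass cream jar standing upright in the smaller cell, the shoe brush lying bristles down in the wide long bay in the middle, the shoehorn lying flat, as it lies now, in the narrower long bay at the edge. The shoehorn's tip is caught under the heel of the wooden shoe tree: draw it straight out along the ledge, lifting it only once it is clear, so that the shoe tree stays where it stands. Leave the candle and the long-handled clothes brush where they are; they do not belong in the caddy.

Things in the scene. Friction and masses are not known exactly. Their poses are not given: they have to be found in the camera images.
- caddy: open plywood caddy, fixed, 282 (x) by 234 (y) mm, origin mid-underside; floor 6 mm thick, outer walls 7 mm, 36 high, dividers 5 mm, 24 high. Inside, from -x to +x: narrow long bay 78 x 220 mm (in x, y) centred at (-95, 0); wide long bay 96 x 220 at (-3, 0); two cells: larger 84 x 120 at (92, 50), smaller 84 x 95 at (92, -62.5). Fingers fit across the bays and along y in the cells, opened only a little
- tin_mid (a point): flat round shoe-polish tin, bare steel, closed lid, small butterfly opener on the rim; 60 mm across, 24 mm high, 110 g; point at its centre, 12 mm above its underside, z up
- jar_mid (a point): shoe-cream jar, amber glass, 44 mm across, with a black screw lid (top 16 mm, 46 mm across); 54 mm high, about 130 g; point at its centre, 27 mm above its underside, z up
- brush_mid (a point): shoe brush without handle, standing on its bristles: wood block (top 22 mm, grip it there) on dark bristles; 150 mm long (its x), 46 mm wide, 48 mm high, about 160 g; point at its centre, 24 mm above its underside, z up
- horn_grip (a point): shoehorn lying flat: dark wood handle 75 mm long, 24 wide, 14 high; flat steel blade 110 mm long, 34 to 40 wide, 4 thick, round tip; 90 g. Point at the handle's centre, 7 mm above its underside; x runs along it to the tip 147 mm away, z up. At the start the last 25 mm or so of the blade lie under the shoe tree's heel
- tree_heel (a point): wooden shoe tree, loose, about 500 g: small heel block with brass knob, two steel rods, large toe block; 252 mm long, 78 wide, 65 high. Point in the heel block, 27 mm from its end, 22 mm up; x runs from heel to toe. The heel rests on the horn's tip, 4 mm up, and comes down when that is drawn out; most weight is on the toe, so a slow pull does not drag it
- candle_mid (a point): candle, not shoe care: open steel tin as wide as the polish tin (60 mm) but 42 mm high, with white wax and a wick; point at its centre, 21 mm above its underside, z up. Stays where it is
- clothes_mid (a point): clothes brush, not shoe care: wood and bristles like the shoe brush's but with a handle; 213 mm long (its x, handle to -x), 46 wide, 48 high; point on its axis near mid-length, 42 mm from the centre of the bristle head, 24 mm up. Stays where it is
There are look-alikes about, which are no part of the job. What is shaped like the part that bears tin_mid but yellow is not meant. Of the things shaped like the part that bears horn_grip, the bare steel one is meant.

How it is judged:
By the outcome, as a careful person would: the job done as asked, in the order asked, and still so for the second after the job is handed in, with the robot touching nothing.
It also fails if it takes over 104 s, if anything falls off the work surface, if the arm or the gripper's body presses on something with over 40 N, if the wrist force passes 120 N, or if a joint passes its speed limit or range.

## Working session

There is one attempt and no reset: what is moved stays moved. The work goes in short steps, Python scripts to look and compute and a tool call to move; the robot and the scene stay as the last step left them, time stands still between calls to the robot, and variables do not carry over. Pictures are saved under pics/ and viewed, and the job is handed in when it is done.

Besides the shell and the picture viewer there is one more tool, called after "Request:" by a JSON object that holds its "fn" and its "kwargs". move_arm: Moves the arm, as the interface text tells. Shift numbers are shares of 0.02 m and turn numbers shares of 0.08 rad, none past 1 either way. Its arguments: {"type":"object","properties":{"commands":{"type":"array","items":{"type":"object","properties":{"dx":{"type":"number"},"dy":{"type":"number"},"dz":{"type":"number"},"wx":{"type":"number"},"wy":{"type":"number"},"wz":{"type":"number"},"gripper":{"type":"number"}}}}},"required":["commands"]}

```bash
ls -la; mkdir -p pics; python3 - <<'E'
from cell import robot
import cv2
print(robot.get_obs()); print(robot.tcp_to_grasp)
for n in ["scene","top","wrist"]:
    c=robot.get_calibration(n); print(n,c)
    cv2.imwrite(f"pics/{n}0.png",robot.read_camera(n))
E
```

```text
total 12
drwxr-xr-x  3 agent agent 4096 Dec  7 09:43 .
drwxr-xr-x 23 root  root  4096 Dec  7 09:43 ..
drwxr-xr-x  2 agent agent 4096 Dec  7 09:43 pics
{'clock': 0.0, 'joint_positions': array([ 7.30171023e+01,  2.75494678e+01,  9.14940686e+01,  8.89338000e-04,
        6.10257394e+01, -2.67070462e+00]), 'dq': array([-0.01866004,  0.01731284,  0.03135485,  0.05943647,  0.00858559,
        0.02102882]), 'effort': array([ 1.72191543e-03, -9.50671577e+01, -4.30191278e+01,  5.08360681e-04,
        1.19147121e-02, -1.39369345e-04]), 'ee_pos': array([0.16054541, 0.6294353 , 0.23067471]), 'ee_rot': array([-1.79995995e+02,  6.91643660e-02,  7.56873781e+01]), 'ft_force': array([-0.04343696, -0.28364224,  0.31319137]), 'ft_torque': array([-0.02231195,  0.02780897, -0.00706165]), 'finger_gap': 0.08515509341259782}
0.0187
scene {'fx': 488.88064436741735, 'fy': 488.88064436741735, 'cx': 250.74518697507006, 'cy': 193.55415363040964, 'xyz': array([ 1.30591807, -0.41261101,  1.15884045]), 'orientation': array([36.92626371, -0.3725694 , 63.17108936])}
top {'fx': 462.97628280969377, 'fy': 462.97628280969377, 'cx': 253.5496901139085, 'cy': 193.6983898929278, 'xyz': array([ 0.3518074 , -0.05692476,  1.24903357]), 'orientation': array([ 10.42644485,   0.54375873, -90.83032369])}
wrist {'fx': 314.88407053650997, 'fy': 314.88407053650997, 'cx': 250.60072966737363, 'cy': 183.4308785518298, 'xyz': array([0.07834753, 0.65105489, 0.3724353 ]), 'orientation': array([-18.9125301 ,   0.10834184,  75.6715527 ])}
```

View pics/scene0.png

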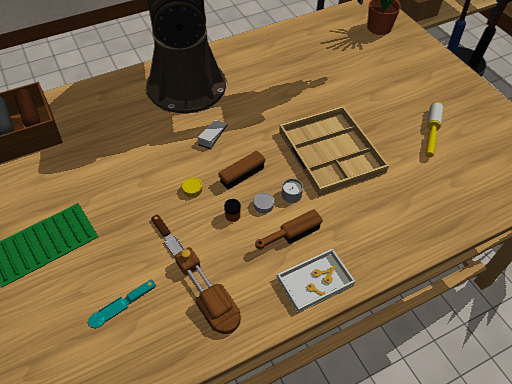

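View pics/top0.png

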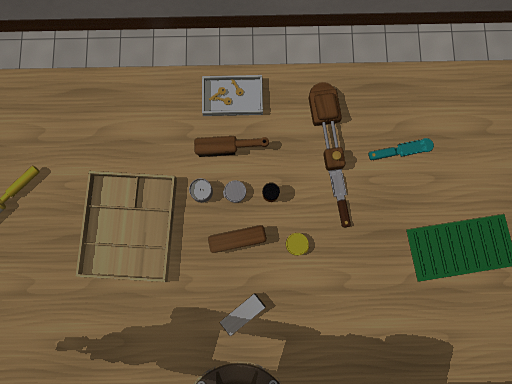

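View pics/wrist0.png

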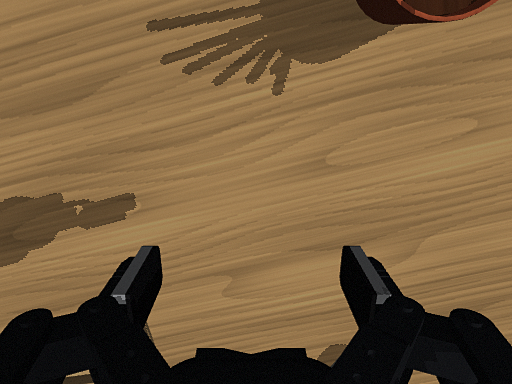

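```bash
cat > h.py <<'E'
import numpy as np, cv2
from scipy.spatial.transform import Rotation as R
from cell import robot
def cal(n):
    c=robot.get_calibration(n); return c
def rays(c,px):
    px=np.atleast_2d(px).astype(float)
    d=np.stack([(px[:,0]-c['cx'])/c['fx'],-(px[:,1]-c['cy'])/c['fy'],-np.ones(len(px))],1)
    return R.from_euler('xyz',c['orientation'],degrees=True).apply(d)
def cast(c,px,z):
    d=rays(c,px); o=np.array(c['xyz']); t=(z-o[2])/d[:,2]
    return o+d*t[:,None]
def proj(c,P):
    P=np.atleast_2d(P); q=R.from_euler('xyz',c['orientation'],degrees=True).inv().apply(P-np.array(c['xyz']))
    return np.stack([c['cx']+c['fx']*q[:,0]/-q[:,2], c['cy']-c['fy']*q[:,1]/-q[:,2]],1)
E
python3 - <<'E'
import cv2
t=cv2.imread('pics/top0.png');s=cv2.imread('pics/scene0.png')
def crop(im,x0,y0,x1,y1,k,n): cv2.imwrite(n,cv2.resize(im[y0:y1,x0:x1],None,fx=k,fy=k,interpolation=cv2.INTER_CUBIC))
crop(t,70,160,200,290,4.5,'pics/t_caddy.png')
crop(t,185,70,365,255,3.2,'pics/t_items.png')
crop(s,140,140,340,340,3,'pics/s_items.png')
crop(s,270,100,400,200,5,'pics/s_caddy.png')
E
```

```text
(no output)
```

View pics/t_caddy.png

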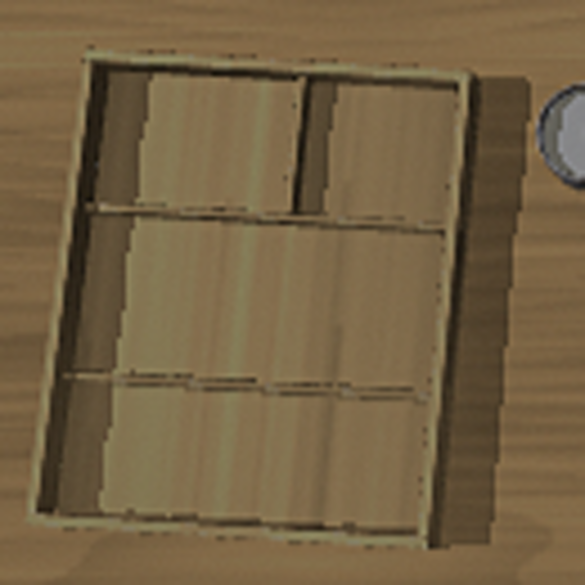

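View pics/t_items.png

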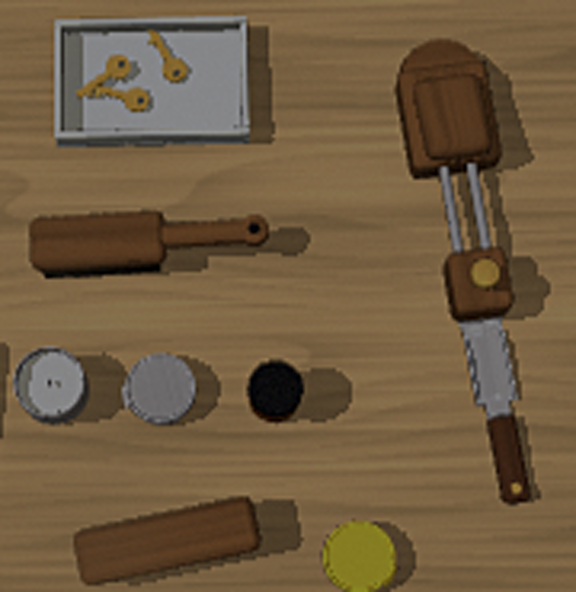

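View pics/s_items.png

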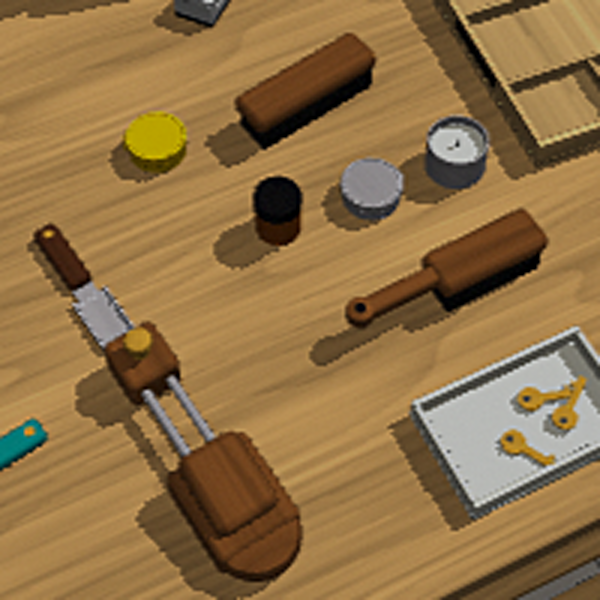

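View pics/s_caddy.png

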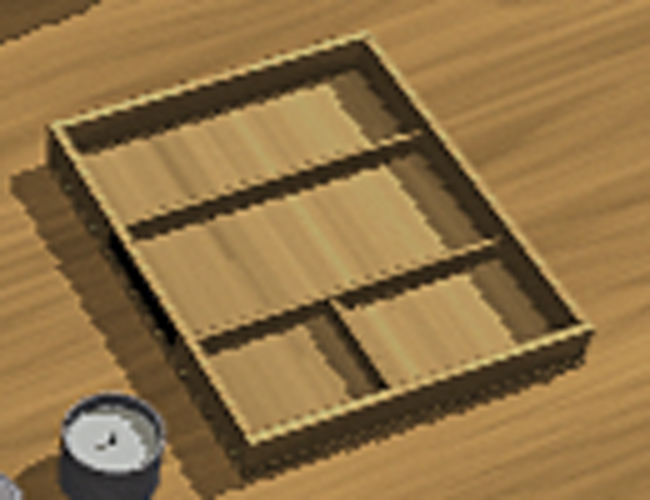

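```bash
cat > m.py <<'E'
from h import *
T=cal('top');S=cal('scene')
tc=lambda x,y:((x+.5)/4.5-.5+70,(y+.5)/4.5-.5+160)
ti=lambda x,y:((x+.5)/3.2-.5+185,(y+.5)/3.2-.5+70)
si=lambda x,y:((x+.5)/3-.5+140,(y+.5)/3-.5+140)
sc=lambda x,y:((x+.5)/5-.5+270,(y+.5)/5-.5+100)
np.set_printoptions(precision=4,suppress=True)
E
python3 - <<'E'
from m import *
print('nadir',proj(T,[0.35,-.057,0]))
a=cast(T,[tc(*p) for p in [(90,52),(470,72),(432,547),(30,518)]],.036)
b=cast(S,[sc(*p) for p in [(592,328),(250,442),(52,125),(370,35)]],.036)
for q in (a,b):
    print(q[:,:2],'mid',q.mean(0)[:2]); 
    u=(q[0]-q[3]+q[1]-q[2]); print('yaw',np.degrees(np.arctan2(u[1],u[0])),[np.linalg.norm(q[i]-q[(i+1)%4]) for i in range(4)])
t=cv2.imread('pics/top0.png'); s=cv2.imread('pics/scene0.png')
def comp(im,m,seed):
    n,l,st,ce=cv2.connectedComponentsWithStats(m.astype(np.uint8)); k=l[int(seed[1]),int(seed[0])]
    return (l==k) if k else None
for nm,im,C,sd in (('T',t,T,ti(160,386)),('S',s,S,si(372,180))):
    hsv=cv2.cvtColor(im,cv2.COLOR_BGR2HSV); x,y=map(int,sd); print(nm,hsv[y,x],im[y,x])
    m=comp(im,(hsv[...,1]<50)&(hsv[...,2]>(115 if nm=='T' else 120)),sd)
    ys,xs=np.nonzero(m); print(len(xs),xs.min(),xs.max(),ys.min(),ys.max(),xs.mean(),ys.mean(),cast(C,(xs.mean(),ys.mean()),.024))
for nm,im,C,sd in (('T',t,T,ti(276,389)),('S',s,S,si(278,198))):
    m=comp(im,im.max(2)<(30),sd); ys,xs=np.nonzero(m); print(nm,im[int(sd[1]),int(sd[0])],len(xs),xs.min(),xs.max(),ys.min(),ys.max(),xs.mean(),ys.mean(),cast(C,(xs.mean(),ys.mean()),.054),cast(C,(xs.mean(),ys.mean()),.048))
print('brush T',cast(T,[ti(*p) for p in [(75,537),(250,497),(262,545),(86,585)]],.048))
print('brush S',cast(S,[si(*p) for p in [(240,98),(348,35),(374,62),(258,130)]],.048))
E
```

```text
nadir [[258.0568 279.5837]]
[[0.6441 0.3927]
 [0.6281 0.1643]
 [0.3495 0.1815]
 [0.3692 0.4136]] mid [0.4977 0.288 ]
yaw -3.9403582795937573 [np.float64(0.22892357291790158), np.float64(0.2791106493095064), np.float64(0.232967113538376), np.float64(0.2756967305871916)]
[[0.6456 0.3927]
 [0.6275 0.1626]
 [0.3507 0.1841]
 [0.3716 0.4138]] mid [0.4988 0.2883]
yaw -4.429637616114649 [np.float64(0.23085514619231334), np.float64(0.2775967865287913), np.float64(0.23069069339813272), np.float64(0.27483707512639505)]
T [160   7 109] [108 106 109]Traceback (most recent call last):
  File "<stdin>", line 15, in <module>
    return _wrapfunc(a, 'nonzero')
    return _wrapit(obj, method, *args, **kwds)
    result = getattr(arr, method)(*args, **kwds)
ValueError: Calling nonzero on 0d arrays is not allowed. Use np.atleast_1d(scalar).nonzero() instead.
```

```bash
python3 - <<'E'
from m import *
t=cv2.imread('pics/top0.png'); s=cv2.imread('pics/scene0.png')
def comp(im,m,seed):
    n,l,st,ce=cv2.connectedComponentsWithStats(m.astype(np.uint8)); k=l[int(round(seed[1])),int(round(seed[0]))]
    return (l==k) if k else np.zeros(l.shape,bool)
def rep(nm,C,m,zs):
    ys,xs=np.nonzero(m); print(nm,len(xs),xs.min(),xs.max(),ys.min(),ys.max(),xs.mean(),ys.mean(),[cast(C,(xs.mean(),ys.mean()),z)[0,:2] for z in zs])
for nm,im,C,sd in (('T',t,T,ti(160,386)),('S',s,S,si(372,180))):
    hsv=cv2.cvtColor(im,cv2.COLOR_BGR2HSV); x,y=map(int,sd); v=int(hsv[y,x,2])
    m=comp(im,(hsv[...,1]<50)&(hsv[...,2]>v-12),sd); rep('tin top'+nm,C,m,[.024])
    m=comp(im,(hsv[...,1]<70)&(hsv[...,2]>50),sd); rep('tin all'+nm,C,m,[.024,.012])
for nm,im,C,sd in (('T',t,T,ti(276,389)),('S',s,S,si(278,198))):
    m=comp(im,im.max(2)<30,sd); rep('jar '+nm,C,m,[.054,.046])
for nm,C,q in (('T',T,[ti(*p) for p in [(75,537),(250,497),(262,545),(86,585)]]),('S',S,[si(*p) for p in [(240,98),(348,35),(374,62),(258,130)]])):
    P=cast(C,q,.048)[:,:2]; u=P[0]-P[1]+P[3]-P[2]; print('brush',nm,P,P.mean(0),np.degrees(np.arctan2(u[1],u[0])),[np.linalg.norm(P[i]-P[(i+1)%4]) for i in range(4)])
# horn
for nm,C,q in (('T',T,[ti(*p) for p in [(487,417),(513,414),(529,497),(505,502)]]),('S',S,[si(*p) for p in [(88,276),(70,289),(36,234),(50,225)]])):
    P=cast(C,q,.014)[:,:2]; u=P[0]-P[3]+P[1]-P[2]; print('horn',nm,P,P.mean(0),np.degrees(np.arctan2(u[1],u[0])),[np.linalg.norm(P[i]-P[(i+1)%4]) for i in range(4)])
E
cat > crops.py <<'E'
E
python3 - <<'E'
import cv2
t=cv2.imread('pics/top0.png');s=cv2.imread('pics/scene0.png')
def crop(im,x0,y0,x1,y1,k,n): cv2.imwrite(n,cv2.resize(im[y0:y1,x0:x1],None,fx=k,fy=k,interpolation=cv2.INTER_CUBIC))
crop(t,310,135,370,235,6,'pics/t_horn.png')
crop(s,140,200,220,280,7,'pics/s_horn.png')
E
```

```text
tin topT 341 223 245 180 200 234.72727272727272 190.3049853372434 [array([0.5875, 0.002 ])]
tin allT 402 223 245 180 202 234.38805970149255 191.15671641791045 [array([0.5852, 0.003 ]), array([0.5875, 0.0035])]
tin topS 240 254 273 193 208 263.40416666666664 200.52916666666667 [array([0.5868, 0.0001])]
tin allS 282 253 274 193 209 263.58156028368796 200.66666666666666 [array([0.5875, 0.0004]), array([0.5799, 0.0047])]
jar T 241 263 279 183 201 270.65145228215766 191.59751037344398 [array([ 0.5767, -0.0938]), array([ 0.5782, -0.094 ])]
jar S 198 225 239 199 214 232.07070707070707 206.59595959595958 [array([ 0.5854, -0.0981]), array([ 0.5802, -0.0959])]
brush T [[ 0.4594  0.0709]
 [ 0.4898 -0.0716]
 [ 0.4506 -0.0806]
 [ 0.4206  0.0619]] [ 0.4551 -0.0048] 101.9653048916509 [np.float64(0.14567311605850033), np.float64(0.040176424629011685), np.float64(0.14560197264793356), np.float64(0.039847260846790536)]
brush S [[ 0.4538 -0.0758]
 [ 0.4276  0.0565]
 [ 0.4713  0.0632]
 [ 0.4978 -0.077 ]] [ 0.4626 -0.0083] -79.04743029712738 [np.float64(0.13488516992229804), np.float64(0.04419870669286914), np.float64(0.14268280401086533), np.float64(0.04397524296040876)]
horn T [[ 0.5584 -0.2732]
 [ 0.5606 -0.2952]
 [ 0.49   -0.3051]
 [ 0.4861 -0.2848]] [ 0.5238 -0.2896] 8.540863970125184 [np.float64(0.02214268887890365), np.float64(0.0712162011614566), np.float64(0.02059109215547861), np.float64(0.07313135951365672)]
horn S [[ 0.5581 -0.2792]
 [ 0.5639 -0.299 ]
 [ 0.4925 -0.306 ]
 [ 0.4887 -0.2907]] [ 0.5258 -0.2937] 7.4679836973046045 [np.float64(0.020636829250496053), np.float64(0.07173951919062431), np.float64(0.015782038189514448), np.float64(0.07032635982183791)]
```

View pics/t_horn.png

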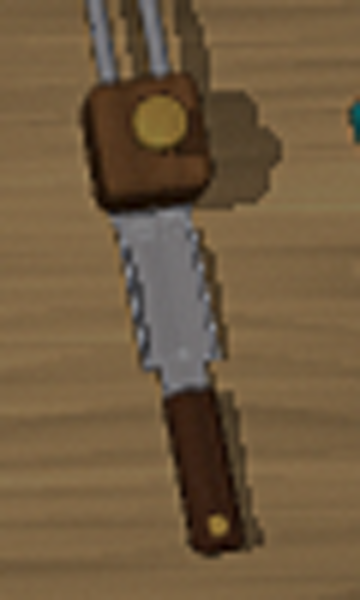

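View pics/s_horn.png

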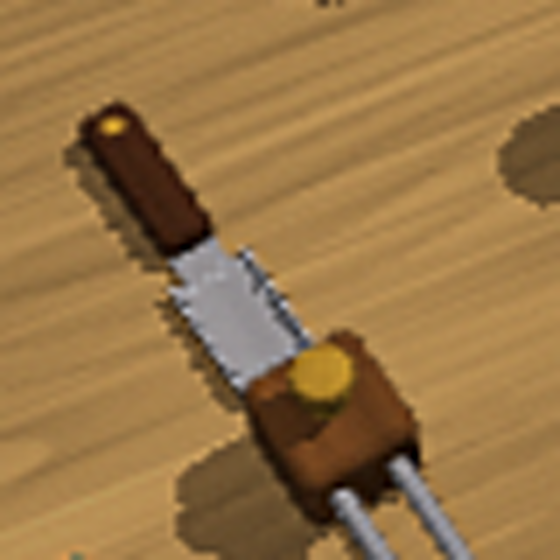

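```bash
cat > plan.py <<'E'
from h import *
import json
def prof(n,ramp=2):
    w=np.ones(n); 
    for i in range(min(ramp,n//2)): w[i]=w[-1-i]=(i+1)/(ramp+1)
    return np.cumsum(w)/w.sum()
def plan(x,y,z,yaw,n,grip,start=None,ramp=2):
    if start is None:
        o=robot.get_obs(); p=np.array(o['ee_pos']); r=R.from_euler('xyz',o['ee_rot'],degrees=True)
    else:
        p=np.array(start[:3],float); r=R.from_euler('xyz',[180,0,start[3]],degrees=True)
    p0=p.copy(); r1=R.from_euler('xyz',[180,0,yaw],degrees=True)
    rv=(r.inv()*r1).as_rotvec(); r0=r; s=prof(n,ramp); rows=[]
    for k in range(n):
        tp=p0+(np.array([x,y,z])-p0)*s[k]; tr=r0*R.from_rotvec(rv*s[k])
        d=np.round(r.inv().apply(tp-p)/.02,2); w=np.round((r.inv()*tr).as_rotvec()/.08,2)
        p=p+r.apply(d*.02); r=r*R.from_rotvec(w*.08)
        rows.append({k:float(v) for k,v in zip(['dx','dy','dz','wx','wy','wz'],[*d,*w]) if v!=0}|{'gripper':grip})
    m=max(abs(v) for q in rows for k,v in q.items() if k!='gripper')
    print('max',m); 
    for i in range(0,n,12): print(json.dumps(rows[i:i+12]))
    return rows
def st():
    o=robot.get_obs(); print(o['clock'],np.round(o['ee_pos'],4),np.round(o['ee_rot'],2),np.round(o['ft_force'],1),round(o['finger_gap'],4),np.round(o['joint_positions'],0))
E
python3 -c "
from plan import *
plan(.587,0.001,.16,0,32,100)"
```

```text
max 1.27
[{"dx": -0.28, "dy": 0.32, "dz": 0.04, "wz": 0.18, "gripper": 100}, {"dx": -0.55, "dy": 0.64, "dz": 0.08, "wz": 0.37, "gripper": 100}, {"dx": -0.8, "dy": 0.98, "dz": 0.12, "wz": 0.55, "gripper": 100}, {"dx": -0.75, "dy": 1.02, "dz": 0.12, "wz": 0.55, "gripper": 100}, {"dx": -0.71, "dy": 1.05, "dz": 0.12, "wz": 0.55, "gripper": 100}, {"dx": -0.66, "dy": 1.08, "dz": 0.11, "wz": 0.55, "gripper": 100}, {"dx": -0.61, "dy": 1.1, "dz": 0.12, "wz": 0.55, "gripper": 100}, {"dx": -0.56, "dy": 1.14, "dz": 0.12, "wz": 0.55, "gripper": 100}, {"dx": -0.52, "dy": 1.16, "dz": 0.12, "wz": 0.55, "gripper": 100}, {"dx": -0.46, "dy": 1.17, "dz": 0.12, "wz": 0.55, "gripper": 100}, {"dx": -0.41, "dy": 1.2, "dz": 0.12, "wz": 0.55, "gripper": 100}, {"dx": -0.35, "dy": 1.22, "dz": 0.12, "wz": 0.55, "gripper": 100}]
[{"dx": -0.3, "dy": 1.23, "dz": 0.12, "wz": 0.56, "gripper": 100}, {"dx": -0.25, "dy": 1.24, "dz": 0.11, "wz": 0.55, "gripper": 100}, {"dx": -0.19, "dy": 1.25, "dz": 0.12, "wz": 0.55, "gripper": 100}, {"dx": -0.14, "dy": 1.26, "dz": 0.12, "wz": 0.55, "gripper": 100}, {"dx": -0.08, "dy": 1
[... 360 characters left out ...]
dz": 0.12, "wz": 0.55, "gripper": 100}, {"dx": 0.25, "dy": 1.24, "dz": 0.12, "wz": 0.55, "gripper": 100}, {"dx": 0.31, "dy": 1.23, "dz": 0.11, "wz": 0.55, "gripper": 100}]
[{"dx": 0.36, "dy": 1.22, "dz": 0.12, "wz": 0.55, "gripper": 100}, {"dx": 0.41, "dy": 1.19, "dz": 0.12, "wz": 0.55, "gripper": 100}, {"dx": 0.46, "dy": 1.18, "dz": 0.12, "wz": 0.55, "gripper": 100}, {"dx": 0.52, "dy": 1.16, "dz": 0.12, "wz": 0.55, "gripper": 100}, {"dx": 0.57, "dy": 1.13, "dz": 0.11, "wz": 0.55, "gripper": 100}, {"dx": 0.61, "dy": 1.11, "dz": 0.12, "wz": 0.55, "gripper": 100}, {"dx": 0.44, "dy": 0.71, "dz": 0.08, "wz": 0.37, "gripper": 100}, {"dx": 0.24, "dy": 0.36, "dz": 0.04, "wz": 0.18, "gripper": 100}]
```

Request:
{"fn": "move_arm", "kwargs": {"commands": [{"dx":-0.42,"dy":0.47,"gripper":100},{"dx":-0.84,"dy":0.95,"gripper":100},{"dx":-0.84,"dy":0.95,"gripper":100},{"dx":-0.84,"dy":0.95,"gripper":100},{"dx":-0.84,"dy":0.95,"gripper":100},{"dx":-0.84,"dy":0.95,"gripper":100},{"dx":-0.84,"dy":0.95,"gripper":100},{"dx":-0.84,"dy":0.95,"gripper":100},{"dx":-0.84,"dy":0.95,"gripper":100},{"dx":-0.84,"dy":0.95,"gripper":100},{"dx":-0.84,"dy":0.95,"gripper":100},{"dx":-0.84,"dy":0.95,"gripper":100}]}}

```text
invalid input at $.commands[0]: expected keys dx, dy, dz, wx, wy, wz, gripper
```

Request:
{"fn": "move_arm", "kwargs": {"commands": [{"dx":-0.84,"dy":0.95,"gripper":100},{"dx":-0.84,"dy":0.95,"gripper":100},{"dx":-0.84,"dy":0.95,"gripper":100},{"dx":-0.84,"dy":0.95,"gripper":100},{"dx":-0.84,"dy":0.95,"gripper":100},{"dx":-0.84,"dy":0.95,"gripper":100},{"dx":-0.84,"dy":0.95,"gripper":100},{"dx":-0.84,"dy":0.95,"gripper":100},{"dx":-0.84,"dy":0.95,"gripper":100},{"dx":-0.84,"dy":0.95,"gripper":100},{"dx":-0.84,"dy":0.95,"gripper":100},{"dx":-0.84,"dy":0.95,"gripper":100}]}}

```text
invalid input at $.commands[0]: expected keys dx, dy, dz, wx, wy, wz, gripper
```

Request:
{"fn": "move_arm", "kwargs": {"commands": [{"dx":-0.84,"dy":0.95,"gripper":100},{"dx":-0.84,"dy":0.95,"gripper":100},{"dx":-0.84,"dy":0.95,"gripper":100},{"dx":-0.84,"dy":0.95,"gripper":100},{"dx":-0.84,"dy":0.95,"gripper":100},{"dx":-0.42,"dy":0.47,"wz":0.5,"gripper":100},{"dz":0.1,"wz":1,"gripper":100},{"dz":0.1,"wz":1,"gripper":100},{"dz":0.1,"wz":1,"gripper":100},{"dz":0.1,"wz":1,"gripper":100},{"dz":0.1,"wz":1,"gripper":100},{"dz":0.1,"wz":1,"gripper":100}]}}

```text
invalid input at $.commands[0]: expected keys dx, dy, dz, wx, wy, wz, gripper
```

Request:
{"fn": "move_arm", "kwargs": {"commands": [{"dz":0.1,"wz":1,"gripper":100},{"dz":0.1,"wz":1,"gripper":100},{"dz":0.1,"wz":1,"gripper":100},{"dz":0.1,"wz":1,"gripper":100},{"dz":0.1,"wz":1,"gripper":100},{"dz":0.1,"wz":1,"gripper":100},{"dz":0.1,"wz":1,"gripper":100},{"dz":0.1,"wz":1,"gripper":100},{"dz":0.1,"wz":1,"gripper":100},{"dz":0.1,"wz":1,"gripper":100}]}}

```text
invalid input at $.commands[0]: expected keys dx, dy, dz, wx, wy, wz, gripper
```

```bash
python3 - <<'E'
from plan import *
st(); c=cal('wrist'); print(c)
im=robot.read_camera('wrist'); cv2.imwrite('pics/w1.png',im)
E
```

```text
0.15 [0.1606 0.6295 0.2308] [-1.800e+02  5.000e-02  7.569e+01] [-0.3 -0.3  0. ] 0.0856 [73. 28. 91.  0. 61. -3.]
{'fx': 314.88407053650997, 'fy': 314.88407053650997, 'cx': 250.60072966737363, 'cy': 183.4308785518298, 'xyz': array([0.07835787, 0.65108901, 0.3725167 ]), 'orientation': array([-18.91297401,   0.09901548,  75.67156153])}
```

View pics/w1.png

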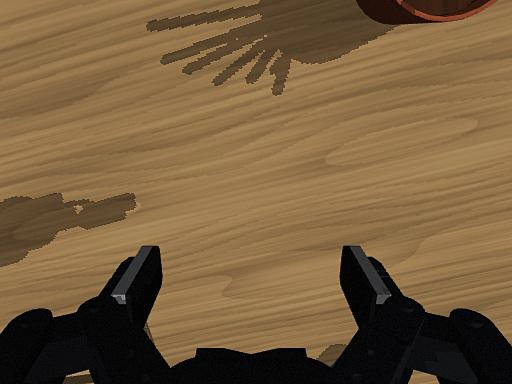

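Request:
{"fn": "move_arm", "kwargs": {"commands": [{"dx":-0.42,"dy":0.47,"dz":0,"wx":0,"wy":0,"wz":0,"gripper":100},{"dx":-0.84,"dy":0.95,"dz":0,"wx":0,"wy":0,"wz":0,"gripper":100},{"dx":-0.84,"dy":0.95,"dz":0,"wx":0,"wy":0,"wz":0,"gripper":100},{"dx":-0.84,"dy":0.95,"dz":0,"wx":0,"wy":0,"wz":0,"gripper":100},{"dx":-0.84,"dy":0.95,"dz":0,"wx":0,"wy":0,"wz":0,"gripper":100},{"dx":-0.84,"dy":0.95,"dz":0,"wx":0,"wy":0,"wz":0,"gripper":100},{"dx":-0.84,"dy":0.95,"dz":0,"wx":0,"wy":0,"wz":0,"gripper":100},{"dx":-0.84,"dy":0.95,"dz":0,"wx":0,"wy":0,"wz":0,"gripper":100},{"dx":-0.84,"dy":0.95,"dz":0,"wx":0,"wy":0,"wz":0,"gripper":100},{"dx":-0.84,"dy":0.95,"dz":0,"wx":0,"wy":0,"wz":0,"gripper":100},{"dx":-0.84,"dy":0.95,"dz":0,"wx":0,"wy":0,"wz":0,"gripper":100},{"dx":-0.84,"dy":0.95,"dz":0,"wx":0,"wy":0,"wz":0,"gripper":100}]}}

```text
clock: 1.4
ee_pos: [0.325, 0.3869, 0.2314]
ee_rot: [180.0, 0.0, 75.7]
ft_force: [0.1, 0.1, 0.0]
finger_gap: 0.0854
```

Request:
{"fn": "move_arm", "kwargs": {"commands": [{"dx":-0.84,"dy":0.95,"dz":0,"wx":0,"wy":0,"wz":0,"gripper":100},{"dx":-0.84,"dy":0.95,"dz":0,"wx":0,"wy":0,"wz":0,"gripper":100},{"dx":-0.84,"dy":0.95,"dz":0,"wx":0,"wy":0,"wz":0,"gripper":100},{"dx":-0.84,"dy":0.95,"dz":0,"wx":0,"wy":0,"wz":0,"gripper":100},{"dx":-0.84,"dy":0.95,"dz":0,"wx":0,"wy":0,"wz":0,"gripper":100},{"dx":-0.84,"dy":0.95,"dz":0,"wx":0,"wy":0,"wz":0,"gripper":100},{"dx":-0.84,"dy":0.95,"dz":0,"wx":0,"wy":0,"wz":0,"gripper":100},{"dx":-0.84,"dy":0.95,"dz":0,"wx":0,"wy":0,"wz":0,"gripper":100},{"dx":-0.84,"dy":0.95,"dz":0,"wx":0,"wy":0,"wz":0,"gripper":100},{"dx":-0.84,"dy":0.95,"dz":0,"wx":0,"wy":0,"wz":0,"gripper":100},{"dx":-0.84,"dy":0.95,"dz":0,"wx":0,"wy":0,"wz":0,"gripper":100},{"dx":-0.84,"dy":0.95,"dz":0,"wx":0,"wy":0,"wz":0,"gripper":100}]}}

```text
clock: 2.6
ee_pos: [0.4956, 0.1353, 0.2313]
ee_rot: [-180.0, 0.0, 75.7]
ft_force: [0.7, 1.0, 0.2]
finger_gap: 0.0857
```

Request:
{"fn": "move_arm", "kwargs": {"commands": [{"dx":-0.84,"dy":0.95,"dz":0,"wx":0,"wy":0,"wz":0,"gripper":100},{"dx":-0.84,"dy":0.95,"dz":0,"wx":0,"wy":0,"wz":0,"gripper":100},{"dx":-0.84,"dy":0.95,"dz":0,"wx":0,"wy":0,"wz":0,"gripper":100},{"dx":-0.84,"dy":0.95,"dz":0,"wx":0,"wy":0,"wz":0,"gripper":100},{"dx":-0.84,"dy":0.95,"dz":0,"wx":0,"wy":0,"wz":0,"gripper":100},{"dx":-0.84,"dy":0.95,"dz":0,"wx":0,"wy":0,"wz":0.5,"gripper":100},{"dx":-0.42,"dy":0.47,"dz":0,"wx":0,"wy":0,"wz":1,"gripper":100},{"dx":0,"dy":0,"dz":0.1,"wx":0,"wy":0,"wz":1,"gripper":100},{"dx":0,"dy":0,"dz":0.1,"wx":0,"wy":0,"wz":1,"gripper":100},{"dx":0,"dy":0,"dz":0.1,"wx":0,"wy":0,"wz":1,"gripper":100},{"dx":0,"dy":0,"dz":0.1,"wx":0,"wy":0,"wz":1,"gripper":100},{"dx":0,"dy":0,"dz":0.1,"wx":0,"wy":0,"wz":1,"gripper":100}]}}

```text
clock: 3.8
ee_pos: [0.5871, -0.0003, 0.2212]
ee_rot: [-180.0, 0.0, 45.7]
ft_force: [0.1, 0.7, -0.9]
finger_gap: 0.0856
```

Request:
{"fn": "move_arm", "kwargs": {"commands": [{"dx":0,"dy":0,"dz":0.1,"wx":0,"wy":0,"wz":1,"gripper":100},{"dx":0,"dy":0,"dz":0.1,"wx":0,"wy":0,"wz":1,"gripper":100},{"dx":0,"dy":0,"dz":0.1,"wx":0,"wy":0,"wz":1,"gripper":100},{"dx":0,"dy":0,"dz":0.1,"wx":0,"wy":0,"wz":1,"gripper":100},{"dx":0,"dy":0,"dz":0.1,"wx":0,"wy":0,"wz":1,"gripper":100},{"dx":0,"dy":0,"dz":0.1,"wx":0,"wy":0,"wz":1,"gripper":100},{"dx":0,"dy":0,"dz":0.1,"wx":0,"wy":0,"wz":1,"gripper":100},{"dx":0,"dy":0,"dz":0.1,"wx":0,"wy":0,"wz":1,"gripper":100},{"dx":0,"dy":0,"dz":0.1,"wx":0,"wy":0,"wz":1,"gripper":100},{"dx":0,"dy":0,"dz":0.1,"wx":0,"wy":0,"wz":1,"gripper":100}]}}

```text
clock: 4.8
ee_pos: [0.5871, -0.0003, 0.2012]
ee_rot: [180.0, 0.0, -0.1]
ft_force: [0.3, -0.8, -0.2]
finger_gap: 0.0851
```

```bash
python3 - <<'E'
from plan import *
st(); c=cal('wrist'); print(c)
im=robot.read_camera('wrist'); cv2.imwrite('pics/w1.png',im)
E
```

```text
4.8 [ 5.871e-01 -3.000e-04  2.012e-01] [ 1.7999e+02  2.0000e-02 -1.4000e-01] [ 0.3 -0.8 -0.2] 0.0851 [ -3.  24. 102.  -0.  54.  -3.]
{'fx': 314.88407053650997, 'fy': 314.88407053650997, 'cx': 250.60072966737363, 'cy': 183.4308785518298, 'xyz': array([0.58614236, 0.08413982, 0.34289483]), 'orientation': array([-18.9809229 ,   0.04510448,  -0.15662339])}
```

View pics/w1.png

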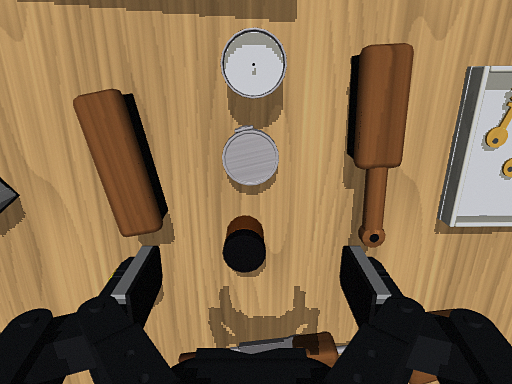

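```bash
python3 - <<'E'
from plan import *
np.set_printoptions(precision=4,suppress=True)
im=cv2.imread('pics/w1.png'); c=cal('wrist'); hsv=cv2.cvtColor(im,cv2.COLOR_BGR2HSV)
def comp(m,s):
    n,l,_,_=cv2.connectedComponentsWithStats(m.astype(np.uint8)); return l==l[s[1],s[0]]
print(im[157,250],im[255,244])
m=comp((hsv[...,1]<40)&(hsv[...,2]>110),(250,157)); ct,_=cv2.findContours(m.astype(np.uint8),0,1); e=cv2.fitEllipse(max(ct,key=len)); print('tin',e,cast(c,e[0],.024))
m=comp(im.max(2)<30,(244,255)); ys,xs=np.nonzero(m); print('jar',xs.min(),xs.max(),ys.min(),ys.max(),cast(c,[(xs.mean(),ys.mean()),((xs.min()+xs.max())/2,ys.max()-21)],.054))
q=[(76,97),(118,89),(161,229),(121,236)]
P=cast(c,q,.048)[:,:2];u=P[1]+P[0]-P[2]-P[3];print(P,P.mean(0),np.degrees(np.arctan2(u[1],u[0])),[np.linalg.norm(P[i]-P[(i+1)%4]) for i in range(4)])
m=comp((hsv[...,1]<40)&(hsv[...,2]>90),(253,80)); ct,_=cv2.findContours(m.astype(np.uint8),0,1); e=cv2.fitEllipse(max(ct,key=len)); print('candle',e,cast(c,e[0],.042))
E
```

```text
[154 151 155] [15 10 12]
tin ((249.8334197998047, 156.57785034179688), (54.864463806152344, 56.556392669677734), 154.441650390625) [[0.5847 0.0041 0.024 ]]
jar 223 265 229 271 [[ 0.5778 -0.0889  0.054 ]
 [ 0.5779 -0.0886  0.054 ]]
[[ 0.4281  0.0667]
 [ 0.4671  0.0733]
 [ 0.4916 -0.0666]
 [ 0.4488 -0.0745]] [ 0.4589 -0.0003] 99.14077046229635 [np.float64(0.03957360428456418), np.float64(0.14211601331463544), np.float64(0.04356023673933596), np.float64(0.1427293852178745)]
candle ((253.22073364257812, 62.58113479614258), (64.97978973388672, 69.58955383300781), 0.19334140419960022) [[0.5886 0.0947 0.042 ]]
```

Request:
{"fn": "move_arm", "kwargs": {"commands": [{"dx":-0.05,"dy":-0.11,"dz":0.5,"wx":0,"wy":0,"wz":0,"gripper":100},{"dx":0,"dy":0,"dz":1,"wx":0,"wy":0,"wz":0,"gripper":100},{"dx":0,"dy":0,"dz":1,"wx":0,"wy":0,"wz":0,"gripper":100},{"dx":0,"dy":0,"dz":1,"wx":0,"wy":0,"wz":0,"gripper":100},{"dx":0,"dy":0,"dz":1,"wx":0,"wy":0,"wz":0,"gripper":100},{"dx":0,"dy":0,"dz":1,"wx":0,"wy":0,"wz":0,"gripper":100},{"dx":0,"dy":0,"dz":1,"wx":0,"wy":0,"wz":0,"gripper":100},{"dx":0,"dy":0,"dz":1,"wx":0,"wy":0,"wz":0,"gripper":100},{"dx":0,"dy":0,"dz":1,"wx":0,"wy":0,"wz":0,"gripper":100},{"dx":0,"dy":0,"dz":0.7,"wx":0,"wy":0,"wz":0,"gripper":100},{"dx":0,"dy":0,"dz":0.4,"wx":0,"wy":0,"wz":0,"gripper":100},{"dx":0,"dy":0,"dz":0.25,"wx":0,"wy":0,"wz":0,"gripper":100}]}}

```text
clock: 6.05
ee_pos: [0.5865, 0.0025, 0.0037]
ee_rot: [-180.0, 0.0, 0.1]
ft_force: [-0.8, 0.7, -0.4]
finger_gap: 0.0856
```

```bash
python3 - <<'E'
from plan import *
st()
im=robot.read_camera('wrist'); cv2.imwrite('pics/w2.png',im)
E
```

```text
6.05 [0.5865 0.0025 0.0037] [-1.8e+02  3.0e-02  1.0e-01] [-0.8  0.7 -0.4] 0.0856 [ -3.  40. 109.  -0.  31.  -3.]
```

View pics/w2.png

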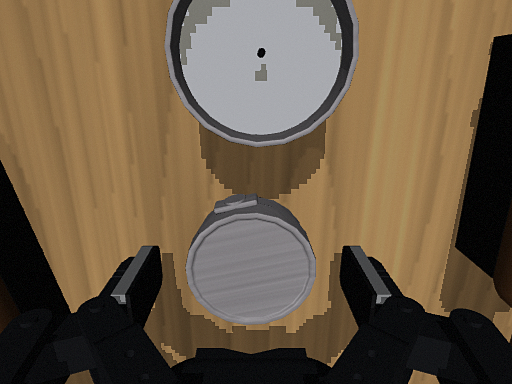

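Request:
{"fn": "move_arm", "kwargs": {"commands": [{"dx":0,"dy":0,"dz":0,"wx":0,"wy":0,"wz":0,"gripper":50},{"dx":0,"dy":0,"dz":0,"wx":0,"wy":0,"wz":0,"gripper":50},{"dx":0,"dy":0,"dz":0,"wx":0,"wy":0,"wz":0,"gripper":50},{"dx":0,"dy":0,"dz":0,"wx":0,"wy":0,"wz":0,"gripper":50},{"dx":0,"dy":0,"dz":0,"wx":0,"wy":0,"wz":0,"gripper":50},{"dx":0,"dy":0,"dz":0,"wx":0,"wy":0,"wz":0,"gripper":50}]}}

```text
clock: 6.7
ee_pos: [0.5873, 0.0025, 0.0055]
ee_rot: [180.0, -0.1, 0.1]
ft_force: [-2.8, -0.9, 8.9]
finger_gap: 0.0574
```

Request:
{"fn": "move_arm", "kwargs": {"commands": [{"dx":0,"dy":0,"dz":-0.25,"wx":0,"wy":0,"wz":0,"gripper":40},{"dx":0,"dy":0,"dz":-0.5,"wx":0,"wy":0,"wz":0,"gripper":40},{"dx":0,"dy":0,"dz":-1,"wx":0,"wy":0,"wz":0,"gripper":40},{"dx":0,"dy":0,"dz":-1,"wx":0,"wy":0,"wz":0,"gripper":40}]}}

```text
clock: 7.1
ee_pos: [0.5867, 0.0025, 0.0605]
ee_rot: [-180.0, 0.0, 0.1]
ft_force: [0.0, 0.2, -0.7]
finger_gap: 0.0573
```

```bash
python3 - <<'E'
from plan import *
st()
im=robot.read_camera('wrist'); cv2.imwrite('pics/w3.png',im)
E
```

```text
7.1 [0.5867 0.0025 0.0605] [-1.8e+02  1.0e-02  6.0e-02] [ 0.   0.2 -0.7] 0.0573 [ -3.  35. 108.   0.  37.  -3.]
```

View pics/w3.png

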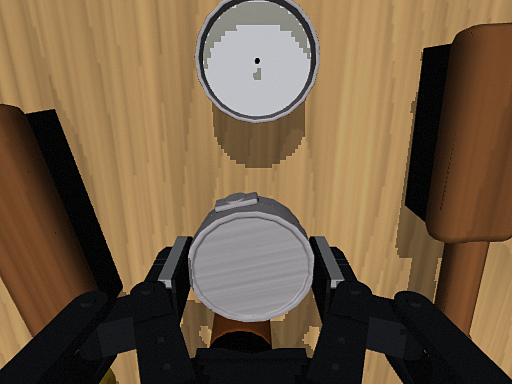

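Request:
{"fn": "move_arm", "kwargs": {"commands": [{"dx":0,"dy":0,"dz":-0.5,"wx":0,"wy":0,"wz":-0.5,"gripper":40},{"dx":0,"dy":0,"dz":-0.5,"wx":0,"wy":0,"wz":-1,"gripper":40},{"dx":0,"dy":0,"dz":-0.5,"wx":0,"wy":0,"wz":-1,"gripper":40},{"dx":0,"dy":0,"dz":-0.5,"wx":0,"wy":0,"wz":-1,"gripper":40},{"dx":0,"dy":0,"dz":-0.5,"wx":0,"wy":0,"wz":-1,"gripper":40},{"dx":0,"dy":0,"dz":0,"wx":0,"wy":0,"wz":-1,"gripper":40},{"dx":0,"dy":0,"dz":0,"wx":0,"wy":0,"wz":-1,"gripper":40},{"dx":0,"dy":0,"dz":0,"wx":0,"wy":0,"wz":-1,"gripper":40},{"dx":0,"dy":0,"dz":0,"wx":0,"wy":0,"wz":-1,"gripper":40},{"dx":0,"dy":0,"dz":0,"wx":0,"wy":0,"wz":-1,"gripper":40},{"dx":0,"dy":0,"dz":0,"wx":0,"wy":0,"wz":-1,"gripper":40},{"dx":0,"dy":0,"dz":0,"wx":0,"wy":0,"wz":-1,"gripper":40}]}}

```text
clock: 8.35
ee_pos: [0.5869, 0.0025, 0.11]
ee_rot: [180.0, -0.0, 53.0]
ft_force: [0.0, -0.1, -0.3]
finger_gap: 0.0576
```

Request:
{"fn": "move_arm", "kwargs": {"commands": [{"dx":0,"dy":0,"dz":0,"wx":0,"wy":0,"wz":-1,"gripper":40},{"dx":0,"dy":0,"dz":0,"wx":0,"wy":0,"wz":-1,"gripper":40},{"dx":0,"dy":0,"dz":0,"wx":0,"wy":0,"wz":-1,"gripper":40},{"dx":0,"dy":0,"dz":0,"wx":0,"wy":0,"wz":-1,"gripper":40},{"dx":0,"dy":0,"dz":0,"wx":0,"wy":0,"wz":-1,"gripper":40},{"dx":0,"dy":0,"dz":0,"wx":0,"wy":0,"wz":-1,"gripper":40},{"dx":0,"dy":0,"dz":0,"wx":0,"wy":0,"wz":-1,"gripper":40},{"dx":0.5,"dy":0,"dz":0,"wx":0,"wy":0,"wz":-0.23,"gripper":40},{"dx":1,"dy":0,"dz":0,"wx":0,"wy":0,"wz":0,"gripper":40},{"dx":1,"dy":0,"dz":0,"wx":0,"wy":0,"wz":0,"gripper":40},{"dx":1,"dy":0,"dz":0,"wx":0,"wy":0,"wz":0,"gripper":40},{"dx":1,"dy":0,"dz":0,"wx":0,"wy":0,"wz":0,"gripper":40}]}}

```text
clock: 9.55
ee_pos: [0.5934, 0.0938, 0.1098]
ee_rot: [180.0, -0.0, 85.8]
ft_force: [-0.8, 0.4, -0.4]
finger_gap: 0.0572
```

```bash
cat >> plan.py <<'E'
def to(x,y,z,yaw):
    o=robot.get_obs(); r=R.from_euler('xyz',o['ee_rot'],degrees=True); st()
    print('shift',np.round(r.inv().apply(np.array([x,y,z])-o['ee_pos'])/.02,2),'turn',np.round((r.inv()*R.from_euler('xyz',[180,0,yaw],degrees=True)).as_rotvec()/.08,2))
CY=-4.2
def cad(x,y):
    a=np.radians(CY); return (.4983+(x*np.cos(a)-y*np.sin(a))/1e3, .2882+(x*np.sin(a)+y*np.cos(a))/1e3)
E
python3 -c "
from plan import *
print(cad(92,50)); to(*cad(92,50),.013,85.8)"
```

```text
(np.float64(0.5937148417610317), np.float64(0.3313278097254808))
9.55 [0.5934 0.0938 0.1098] [ 1.7997e+02 -1.0000e-02  8.5810e+01] [-0.8  0.4 -0.4] 0.0572 [  6.  32. 104.   0.  44. -80.]
shift [11.85 -0.86  4.84] turn [ 0.01 -0.    0.  ]
```

Request:
{"fn": "move_arm", "kwargs": {"commands": [{"dx":1,"dy":-0.07,"dz":0,"wx":0,"wy":0,"wz":0,"gripper":40},{"dx":1,"dy":-0.08,"dz":0,"wx":0,"wy":0,"wz":0,"gripper":40},{"dx":1,"dy":-0.08,"dz":0,"wx":0,"wy":0,"wz":0,"gripper":40},{"dx":1,"dy":-0.08,"dz":0,"wx":0,"wy":0,"wz":0,"gripper":40},{"dx":1,"dy":-0.08,"dz":0,"wx":0,"wy":0,"wz":0,"gripper":40},{"dx":1,"dy":-0.08,"dz":0,"wx":0,"wy":0,"wz":0,"gripper":40},{"dx":1,"dy":-0.08,"dz":0,"wx":0,"wy":0,"wz":0,"gripper":40},{"dx":1,"dy":-0.08,"dz":0,"wx":0,"wy":0,"wz":0,"gripper":40},{"dx":1,"dy":-0.08,"dz":0,"wx":0,"wy":0,"wz":0,"gripper":40},{"dx":1,"dy":-0.08,"dz":0,"wx":0,"wy":0,"wz":0,"gripper":40},{"dx":1,"dy":-0.07,"dz":0,"wx":0,"wy":0,"wz":0,"gripper":40},{"dx":0.85,"dy":0,"dz":0.5,"wx":0,"wy":0,"wz":0,"gripper":40}]}}

```text
clock: 10.75
ee_pos: [0.5938, 0.3322, 0.1002]
ee_rot: [179.9, -0.1, 85.9]
ft_force: [0.5, -0.2, -0.8]
finger_gap: 0.0574
```

Request:
{"fn": "move_arm", "kwargs": {"commands": [{"dx":0,"dy":0,"dz":0.8,"wx":0,"wy":0,"wz":0,"gripper":40},{"dx":0,"dy":0,"dz":0.8,"wx":0,"wy":0,"wz":0,"gripper":40},{"dx":0,"dy":0,"dz":0.4,"wx":0,"wy":0,"wz":0,"gripper":40}]}}

```text
clock: 11.05
ee_pos: [0.5918, 0.3288, 0.0565]
ee_rot: [-179.8, 0.1, 85.9]
ft_force: [-0.7, -0.8, -1.1]
finger_gap: 0.0572
```

```bash
python3 - <<'E'
from plan import *
to(*cad(92,50),.013,85.8)
im=robot.read_camera('wrist'); cv2.imwrite('pics/w4.png',im)
E
```

```text
11.05 [0.5918 0.3288 0.0565] [-1.7983e+02  1.1000e-01  8.5890e+01] [-0.7 -0.8 -1.1] 0.0572 [ 26.  41.  95.  -0.  44. -59.]
shift [0.14 0.09 2.17] turn [-0.04  0.02  0.02]
```

View pics/w4.png

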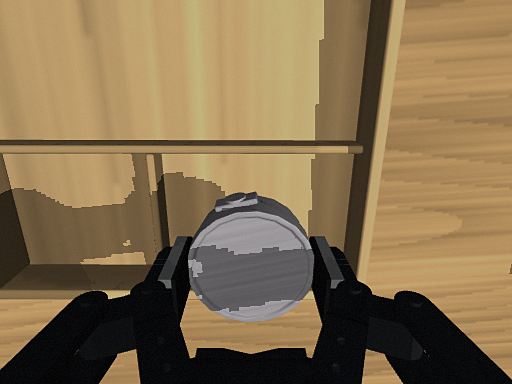

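Request:
{"fn": "move_arm", "kwargs": {"commands": [{"dx":0,"dy":0,"dz":0.5,"wx":0,"wy":0,"wz":0,"gripper":40},{"dx":0,"dy":0,"dz":0.6,"wx":0,"wy":0,"wz":0,"gripper":40},{"dx":0,"dy":0,"dz":0.5,"wx":0,"wy":0,"wz":0,"gripper":40},{"dx":0,"dy":0,"dz":0.3,"wx":0,"wy":0,"wz":0,"gripper":40},{"dx":0,"dy":0,"dz":0.2,"wx":0,"wy":0,"wz":0,"gripper":40},{"dx":0,"dy":0,"dz":0,"wx":0,"wy":0,"wz":0,"gripper":40}]}}

```text
clock: 11.7
ee_pos: [0.5929, 0.3298, 0.0168]
ee_rot: [-180.0, 0.0, 85.9]
ft_force: [-0.1, -0.2, -1.6]
finger_gap: 0.057
```

Request:
{"fn": "move_arm", "kwargs": {"commands": [{"dx":0,"dy":0,"dz":0.2,"wx":0,"wy":0,"wz":0,"gripper":40},{"dx":0,"dy":0,"dz":0.05,"wx":0,"wy":0,"wz":0,"gripper":40},{"dx":0,"dy":0,"dz":0,"wx":0,"wy":0,"wz":0,"gripper":82},{"dx":0,"dy":0,"dz":0,"wx":0,"wy":0,"wz":0,"gripper":82},{"dx":0,"dy":0,"dz":0,"wx":0,"wy":0,"wz":0,"gripper":82},{"dx":0,"dy":0,"dz":-0.3,"wx":0,"wy":0,"wz":0,"gripper":82},{"dx":0,"dy":0,"dz":-1,"wx":0,"wy":0,"wz":0,"gripper":82},{"dx":0,"dy":0,"dz":-1,"wx":0,"wy":0,"wz":0,"gripper":82},{"dx":0,"dy":0,"dz":-1,"wx":0,"wy":0,"wz":0,"gripper":82},{"dx":0,"dy":0,"dz":-1,"wx":0,"wy":0,"wz":0,"gripper":82},{"dx":0,"dy":0,"dz":-0.7,"wx":0,"wy":0,"wz":0,"gripper":82}]}}

```text
clock: 12.8
ee_pos: [0.5936, 0.3302, 0.1143]
ee_rot: [179.9, -0.0, 85.9]
ft_force: [0.4, -0.3, 0.8]
finger_gap: 0.0701
```

```bash
python3 - <<'E'
from plan import *
to(.578,-.093,.11,85.8)
im=robot.read_camera('wrist'); cv2.imwrite('pics/w5.png',im)
E
```

```text
12.8 [0.5936 0.3302 0.1143] [ 1.7992e+02 -5.0000e-02  8.5910e+01] [ 0.4 -0.3  0.8] 0.0701 [ 27.  37.  93.   0.  50. -59.]
shift [-21.16   0.73   0.2 ] turn [ 0.02 -0.01  0.02]
```

View pics/w5.png

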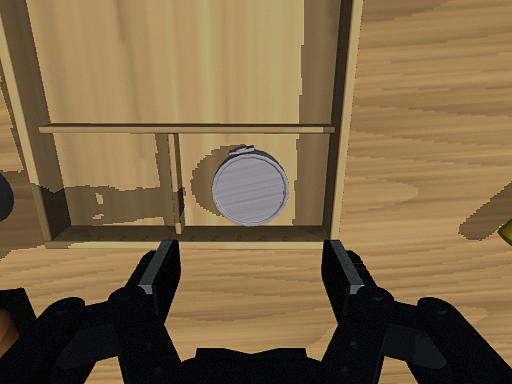

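Request:
{"fn": "move_arm", "kwargs": {"commands": [{"dx":-0.5,"dy":0.03,"dz":0,"wx":0,"wy":0,"wz":0,"gripper":100},{"dx":-1,"dy":0.03,"dz":0,"wx":0,"wy":0,"wz":0,"gripper":100},{"dx":-1,"dy":0.03,"dz":0,"wx":0,"wy":0,"wz":0,"gripper":100},{"dx":-1,"dy":0.03,"dz":0,"wx":0,"wy":0,"wz":0,"gripper":100},{"dx":-1,"dy":0.03,"dz":0,"wx":0,"wy":0,"wz":0,"gripper":100},{"dx":-1,"dy":0.03,"dz":0,"wx":0,"wy":0,"wz":0,"gripper":100},{"dx":-1,"dy":0.03,"dz":0,"wx":0,"wy":0,"wz":0,"gripper":100},{"dx":-1,"dy":0.03,"dz":0,"wx":0,"wy":0,"wz":0,"gripper":100},{"dx":-1,"dy":0.03,"dz":0,"wx":0,"wy":0,"wz":0,"gripper":100},{"dx":-1,"dy":0.03,"dz":0,"wx":0,"wy":0,"wz":0,"gripper":100},{"dx":-1,"dy":0.03,"dz":0,"wx":0,"wy":0,"wz":0,"gripper":100},{"dx":-1,"dy":0.03,"dz":0,"wx":0,"wy":0,"wz":0,"gripper":100}]}}

```text
clock: 14.05
ee_pos: [0.5836, 0.0981, 0.1123]
ee_rot: [-180.0, 0.0, 85.9]
ft_force: [0.5, 0.2, 0.4]
finger_gap: 0.0852
```

Request:
{"fn": "move_arm", "kwargs": {"commands": [{"dx":-1,"dy":0.04,"dz":0,"wx":0,"wy":0,"wz":0,"gripper":100},{"dx":-1,"dy":0.04,"dz":0,"wx":0,"wy":0,"wz":0,"gripper":100},{"dx":-1,"dy":0.04,"dz":0,"wx":0,"wy":0,"wz":0,"gripper":100},{"dx":-1,"dy":0.04,"dz":0,"wx":0,"wy":0,"wz":0,"gripper":100},{"dx":-1,"dy":0.04,"dz":0,"wx":0,"wy":0,"wz":0,"gripper":100},{"dx":-1,"dy":0.04,"dz":0,"wx":0,"wy":0,"wz":0,"gripper":100},{"dx":-1,"dy":0.04,"dz":0,"wx":0,"wy":0,"wz":0,"gripper":100},{"dx":-1,"dy":0.04,"dz":0,"wx":0,"wy":0,"wz":0,"gripper":100},{"dx":-1,"dy":0.04,"dz":0,"wx":0,"wy":0,"wz":0,"gripper":100},{"dx":-0.66,"dy":0.02,"dz":0,"wx":0,"wy":0,"wz":0,"gripper":100},{"dx":0,"dy":0,"dz":0,"wx":0,"wy":0,"wz":0,"gripper":100}]}}

```text
clock: 15.15
ee_pos: [0.5773, -0.0953, 0.1123]
ee_rot: [180.0, 0.0, 85.8]
ft_force: [0.5, 0.6, 0.2]
finger_gap: 0.0857
```

```bash
python3 - <<'E'
from plan import *
to(.578,-.093,.016,85.8);print(cal('wrist'))
im=robot.read_camera('wrist'); cv2.imwrite('pics/w6.png',im)
E
```

```text
15.15 [ 0.5773 -0.0953  0.1123] [1.7999e+02 1.0000e-02 8.5790e+01] [0.5 0.6 0.2] 0.0857 [-12.  31. 106.  -0.  43. -98.]
shift [0.12 0.02 4.82] turn [ 0.  0. -0.]
{'fx': 314.88407053650997, 'fy': 314.88407053650997, 'cx': 250.60072966737363, 'cy': 183.4308785518298, 'xyz': array([ 0.49269193, -0.08836565,  0.25399538]), 'orientation': array([-1.89170074e+01,  5.20247765e-02,  8.57772998e+01])}
```

View pics/w6.png

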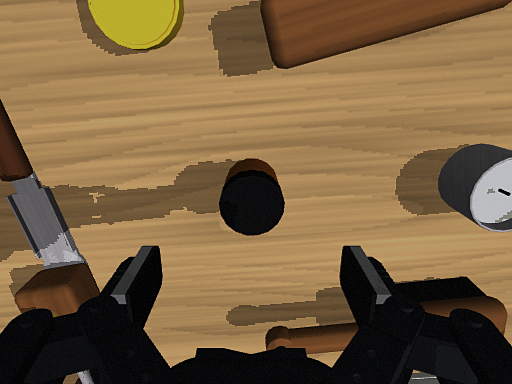

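```bash
python3 - <<'E'
from plan import *
c=cal('wrist'); im=cv2.imread('pics/w6.png'); m=(im.max(2)<30).astype(np.uint8); n,l,s,ce=cv2.connectedComponentsWithStats(m); k=l[205,251]; print(s[k])
print(cast(c,[(251.5,s[k][1]+s[k][3]-32)],.054))
E
```

```text
[ 219  170   66   65 3327]
[[ 0.57522903 -0.09297915  0.054     ]]
```

Request:
{"fn": "move_arm", "kwargs": {"commands": [{"dx":0,"dy":0,"dz":0.5,"wx":0,"wy":0,"wz":0,"gripper":100},{"dx":0,"dy":0,"dz":1,"wx":0,"wy":0,"wz":0,"gripper":100},{"dx":0,"dy":0,"dz":1,"wx":0,"wy":0,"wz":0,"gripper":100},{"dx":0,"dy":0,"dz":1,"wx":0,"wy":0,"wz":0,"gripper":100},{"dx":0,"dy":0,"dz":0.7,"wx":0,"wy":0,"wz":0,"gripper":100},{"dx":0,"dy":0,"dz":0.4,"wx":0,"wy":0,"wz":0,"gripper":100},{"dx":0,"dy":0,"dz":0.2,"wx":0,"wy":0,"wz":0,"gripper":100},{"dx":0,"dy":0,"dz":0,"wx":0,"wy":0,"wz":0,"gripper":80}]}}

```text
clock: 16.0
ee_pos: [0.5777, -0.0931, 0.0161]
ee_rot: [-180.0, -0.0, 85.9]
ft_force: [0.1, 0.0, -0.2]
finger_gap: 0.0732
```

```bash
python3 - <<'E'
from plan import *
to(.578,-.093,.016,85.8)
im=robot.read_camera('wrist'); cv2.imwrite('pics/w7.png',im)
E
```

```text
16.0 [ 0.5777 -0.0931  0.0161] [-179.99   -0.     85.92] [ 0.1  0.  -0.2] 0.0732 [-12.  39. 109.   0.  32. -98.]
shift [0.01 0.02 0.01] turn [-0.   -0.    0.03]
```

View pics/w7.png

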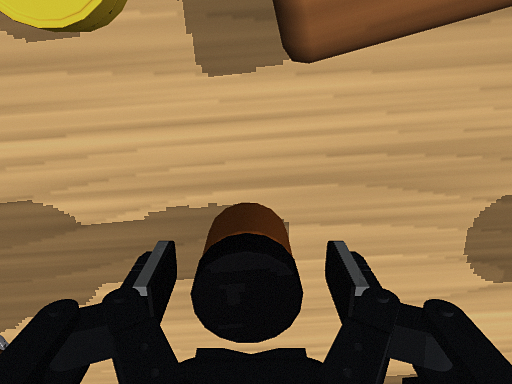

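Request:
{"fn": "move_arm", "kwargs": {"commands": [{"dx":0,"dy":0,"dz":0,"wx":0,"wy":0,"wz":0,"gripper":35},{"dx":0,"dy":0,"dz":0,"wx":0,"wy":0,"wz":0,"gripper":35},{"dx":0,"dy":0,"dz":0,"wx":0,"wy":0,"wz":0,"gripper":35},{"dx":0,"dy":0,"dz":0,"wx":0,"wy":0,"wz":0,"gripper":35},{"dx":0,"dy":0,"dz":0,"wx":0,"wy":0,"wz":0,"gripper":35},{"dx":0,"dy":0,"dz":-0.25,"wx":0,"wy":0,"wz":0,"gripper":35},{"dx":0,"dy":0,"dz":-0.5,"wx":0,"wy":0,"wz":0,"gripper":35},{"dx":0,"dy":0,"dz":-1,"wx":0,"wy":0,"wz":0,"gripper":35},{"dx":0,"dy":0,"dz":-1,"wx":0,"wy":0,"wz":0,"gripper":35},{"dx":0,"dy":0,"dz":-1,"wx":0,"wy":0,"wz":0,"gripper":35},{"dx":0,"dy":0,"dz":-1,"wx":0,"wy":0,"wz":0,"gripper":35},{"dx":0,"dy":0,"dz":-0.5,"wx":0,"wy":0,"wz":0,"gripper":35}]}}

```text
clock: 17.25
ee_pos: [0.5785, -0.0934, 0.1237]
ee_rot: [179.9, 0.0, 85.9]
ft_force: [0.1, 0.2, -1.1]
finger_gap: 0.0443
```

```bash
python3 - <<'E'
from plan import *
print(cad(92,-62.5));to(*cad(92,-62.5),.03,85.8)
im=robot.read_camera('wrist'); cv2.imwrite('pics/w8.png',im)
E
```

```text
(np.float64(0.5854755445841732), np.float64(0.21912993103772926))
17.25 [ 0.5785 -0.0934  0.1237] [1.7985e+02 2.0000e-02 8.5910e+01] [ 0.1  0.2 -1.1] 0.0443 [-12.  30. 106.  -0.  44. -98.]
shift [15.61 -0.78  4.68] turn [0.03 0.   0.02]
```

View pics/w8.png

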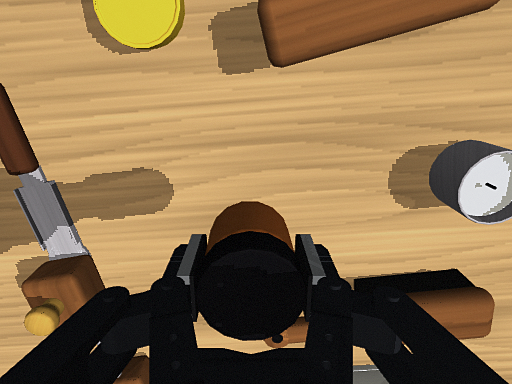

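Request:
{"fn": "move_arm", "kwargs": {"commands": [{"dx":0.5,"dy":-0.05,"dz":0,"wx":0,"wy":0,"wz":0,"gripper":35},{"dx":1,"dy":-0.05,"dz":0,"wx":0,"wy":0,"wz":0,"gripper":35},{"dx":1,"dy":-0.05,"dz":0,"wx":0,"wy":0,"wz":0,"gripper":35},{"dx":1,"dy":-0.05,"dz":0,"wx":0,"wy":0,"wz":0,"gripper":35},{"dx":1,"dy":-0.05,"dz":0,"wx":0,"wy":0,"wz":0,"gripper":35},{"dx":1,"dy":-0.05,"dz":0,"wx":0,"wy":0,"wz":0,"gripper":35},{"dx":1,"dy":-0.05,"dz":0,"wx":0,"wy":0,"wz":0,"gripper":35},{"dx":1,"dy":-0.05,"dz":0,"wx":0,"wy":0,"wz":0,"gripper":35},{"dx":1,"dy":-0.05,"dz":0,"wx":0,"wy":0,"wz":0,"gripper":35},{"dx":1,"dy":-0.05,"dz":0,"wx":0,"wy":0,"wz":0,"gripper":35},{"dx":1,"dy":-0.05,"dz":0,"wx":0,"wy":0,"wz":0,"gripper":35},{"dx":1,"dy":-0.05,"dz":0,"wx":0,"wy":0,"wz":0,"gripper":35}]}}

```text
clock: 18.5
ee_pos: [0.581, 0.1383, 0.12]
ee_rot: [-179.9, 0.0, 85.9]
ft_force: [0.9, -0.2, -1.1]
finger_gap: 0.0445
```

Request:
{"fn": "move_arm", "kwargs": {"commands": [{"dx":1,"dy":-0.05,"dz":0,"wx":0,"wy":0,"wz":0,"gripper":35},{"dx":1,"dy":-0.05,"dz":0,"wx":0,"wy":0,"wz":0,"gripper":35},{"dx":1,"dy":-0.05,"dz":0,"wx":0,"wy":0,"wz":0,"gripper":35},{"dx":0.7,"dy":-0.03,"dz":0,"wx":0,"wy":0,"wz":0,"gripper":35},{"dx":0.4,"dy":0,"dz":0.5,"wx":0,"wy":0,"wz":0,"gripper":35},{"dx":0,"dy":0,"dz":1,"wx":0,"wy":0,"wz":0,"gripper":35},{"dx":0,"dy":0,"dz":0.6,"wx":0,"wy":0,"wz":0,"gripper":35},{"dx":0,"dy":0,"dz":0.2,"wx":0,"wy":0,"wz":0,"gripper":35},{"dx":0,"dy":0,"dz":0,"wx":0,"wy":0,"wz":0,"gripper":35}]}}

```text
clock: 19.4
ee_pos: [0.5839, 0.2185, 0.0744]
ee_rot: [-179.9, 0.0, 85.9]
ft_force: [0.4, -0.3, -0.0]
finger_gap: 0.0439
```

```bash
python3 - <<'E'
from plan import *
to(*cad(92,-62.5),.022,85.8)
im=robot.read_camera('wrist'); cv2.imwrite('pics/w9.png',im)
E
```

```text
19.4 [0.5839 0.2185 0.0744] [-1.7991e+02  4.0000e-02  8.5880e+01] [ 0.4 -0.3 -0. ] 0.0439 [ 18.  36. 102.  -0.  42. -68.]
shift [0.04 0.08 2.62] turn [-0.02  0.01  0.02]
```

View pics/w9.png

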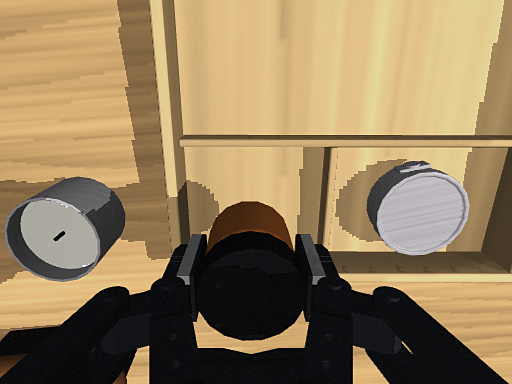

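Request:
{"fn": "move_arm", "kwargs": {"commands": [{"dx":0.04,"dy":0.08,"dz":0.5,"wx":0,"wy":0,"wz":0,"gripper":35},{"dx":0,"dy":0,"dz":0.7,"wx":0,"wy":0,"wz":0,"gripper":35},{"dx":0,"dy":0,"dz":0.6,"wx":0,"wy":0,"wz":0,"gripper":35},{"dx":0,"dy":0,"dz":0.4,"wx":0,"wy":0,"wz":0,"gripper":35},{"dx":0,"dy":0,"dz":0.2,"wx":0,"wy":0,"wz":0,"gripper":35},{"dx":0,"dy":0,"dz":0.1,"wx":0,"wy":0,"wz":0,"gripper":35},{"dx":0,"dy":0,"dz":0,"wx":0,"wy":0,"wz":0,"gripper":35}]}}

```text
clock: 20.15
ee_pos: [0.586, 0.2197, 0.0251]
ee_rot: [-180.0, 0.0, 85.9]
ft_force: [0.1, -0.7, -1.0]
finger_gap: 0.0443
```

Request:
{"fn": "move_arm", "kwargs": {"commands": [{"dx":0,"dy":0,"dz":0.1,"wx":0,"wy":0,"wz":0,"gripper":35},{"dx":0,"dy":0,"dz":0.03,"wx":0,"wy":0,"wz":0,"gripper":35},{"dx":0,"dy":0,"dz":0,"wx":0,"wy":0,"wz":0,"gripper":63},{"dx":0,"dy":0,"dz":0,"wx":0,"wy":0,"wz":0,"gripper":63},{"dx":0,"dy":0,"dz":0,"wx":0,"wy":0,"wz":0,"gripper":63},{"dx":0,"dy":0,"dz":-0.3,"wx":0,"wy":0,"wz":0,"gripper":63},{"dx":0,"dy":0,"dz":-0.7,"wx":0,"wy":0,"wz":0,"gripper":63},{"dx":0,"dy":0,"dz":-1,"wx":0,"wy":0,"wz":0,"gripper":63},{"dx":0,"dy":0,"dz":-1,"wx":0,"wy":0,"wz":0,"gripper":63},{"dx":0,"dy":0,"dz":-1,"wx":0,"wy":0,"wz":0,"gripper":63},{"dx":0,"dy":0,"dz":-0.7,"wx":0,"wy":0,"wz":0,"gripper":63}]}}

```text
clock: 21.25
ee_pos: [0.5866, 0.2199, 0.1192]
ee_rot: [179.9, -0.0, 85.9]
ft_force: [0.6, 0.3, -0.3]
finger_gap: 0.0536
```

```bash
python3 - <<'E'
from plan import *
to(.459,-.004,.10,10.5)
im=robot.read_camera('wrist'); cv2.imwrite('pics/w10.png',im)
E
```

```text
21.25 [0.5866 0.2199 0.1192] [ 1.7989e+02 -5.0000e-02  8.5910e+01] [ 0.6  0.3 -0.3] 0.0536 [ 18.  33. 100.   0.  47. -68.]
shift [-11.62  -5.57   0.94] turn [ 1.000e-02 -2.000e-02  1.645e+01]
```

View pics/w10.png

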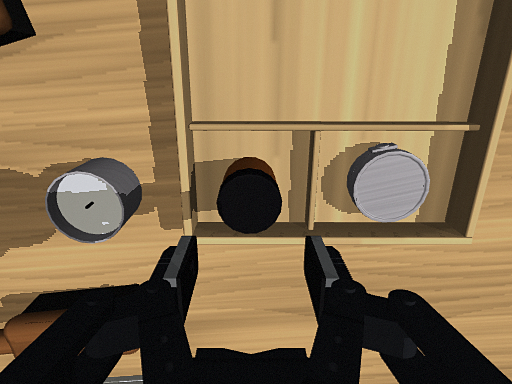

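Request:
{"fn": "move_arm", "kwargs": {"commands": [{"dx":-0.6,"dy":-0.3,"dz":0,"wx":0,"wy":0,"wz":0,"gripper":90},{"dx":-1,"dy":-0.48,"dz":0,"wx":0,"wy":0,"wz":0,"gripper":90},{"dx":-1,"dy":-0.48,"dz":0,"wx":0,"wy":0,"wz":0,"gripper":90},{"dx":-1,"dy":-0.48,"dz":0,"wx":0,"wy":0,"wz":0,"gripper":90},{"dx":-1,"dy":-0.48,"dz":0,"wx":0,"wy":0,"wz":0,"gripper":90},{"dx":-1,"dy":-0.48,"dz":0,"wx":0,"wy":0,"wz":0,"gripper":90},{"dx":-1,"dy":-0.48,"dz":0,"wx":0,"wy":0,"wz":0,"gripper":90},{"dx":-1,"dy":-0.48,"dz":0,"wx":0,"wy":0,"wz":0,"gripper":90},{"dx":-1,"dy":-0.48,"dz":0,"wx":0,"wy":0,"wz":0,"gripper":90},{"dx":-1,"dy":-0.48,"dz":0,"wx":0,"wy":0,"wz":0,"gripper":90},{"dx":-1,"dy":-0.48,"dz":0,"wx":0,"wy":0,"wz":0,"gripper":90},{"dx":-1,"dy":-0.47,"dz":0,"wx":0,"wy":0,"wz":0.5,"gripper":90}]}}

```text
clock: 22.5
ee_pos: [0.4564, -0.0047, 0.1161]
ee_rot: [-179.9, 0.0, 83.6]
ft_force: [-0.1, -0.2, -0.7]
finger_gap: 0.0767
```

Request:
{"fn": "move_arm", "kwargs": {"commands": [{"dx":0,"dy":0,"dz":0,"wx":0,"wy":0,"wz":1,"gripper":90},{"dx":0,"dy":0,"dz":0,"wx":0,"wy":0,"wz":1,"gripper":90},{"dx":0,"dy":0,"dz":0,"wx":0,"wy":0,"wz":1,"gripper":90},{"dx":0,"dy":0,"dz":0,"wx":0,"wy":0,"wz":1,"gripper":90},{"dx":0,"dy":0,"dz":0,"wx":0,"wy":0,"wz":1,"gripper":90},{"dx":0,"dy":0,"dz":0,"wx":0,"wy":0,"wz":1,"gripper":90},{"dx":0,"dy":0,"dz":0,"wx":0,"wy":0,"wz":1,"gripper":90},{"dx":0,"dy":0,"dz":0,"wx":0,"wy":0,"wz":1,"gripper":90},{"dx":0,"dy":0,"dz":0,"wx":0,"wy":0,"wz":1,"gripper":90},{"dx":0,"dy":0,"dz":0,"wx":0,"wy":0,"wz":1,"gripper":90},{"dx":0,"dy":0,"dz":0,"wx":0,"wy":0,"wz":1,"gripper":90},{"dx":0,"dy":0,"dz":0,"wx":0,"wy":0,"wz":1,"gripper":90}]}}

```text
clock: 23.7
ee_pos: [0.4569, -0.0041, 0.116]
ee_rot: [-179.9, 0.1, 28.4]
ft_force: [0.3, 0.1, -0.1]
finger_gap: 0.0769
```

Request:
{"fn": "move_arm", "kwargs": {"commands": [{"dx":0,"dy":0,"dz":0,"wx":0,"wy":0,"wz":1,"gripper":90},{"dx":0,"dy":0,"dz":0,"wx":0,"wy":0,"wz":1,"gripper":90},{"dx":0,"dy":0,"dz":0,"wx":0,"wy":0,"wz":1,"gripper":90},{"dx":0,"dy":0,"dz":0,"wx":0,"wy":0,"wz":0.9,"gripper":90}]}}

```text
clock: 24.1
ee_pos: [0.457, -0.0041, 0.116]
ee_rot: [-180.0, 0.1, 10.5]
ft_force: [0.1, -0.7, -1.0]
finger_gap: 0.0768
```

```bash
python3 - <<'E'
from plan import *
to(.459,-.004,.03,10.6);print(cal('wrist'))
im=robot.read_camera('wrist'); cv2.imwrite('pics/w11.png',im)
E
```

```text
24.1 [ 0.457  -0.0041  0.116 ] [-1.7998e+02  9.0000e-02  1.0540e+01] [ 0.1 -0.7 -1. ] 0.0768 [ -4.  22. 122.  -0.  35. -15.]
shift [0.11 0.02 4.3 ] turn [-0.    0.02 -0.01]
{'fx': 314.88407053650997, 'fy': 314.88407053650997, 'cx': 250.60072966737363, 'cy': 183.4308785518298, 'xyz': array([0.44070266, 0.07893539, 0.2577674 ]), 'orientation': array([-18.94686092,   0.13059002,  10.52550005])}
```

View pics/w11.png

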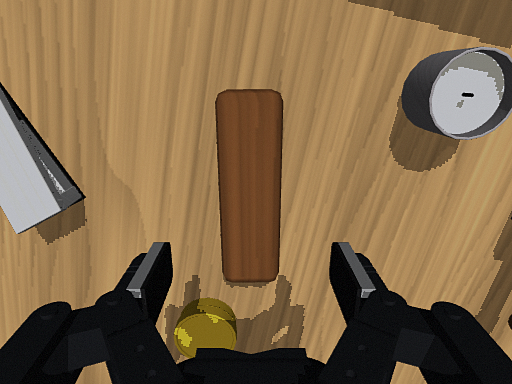

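```bash
python3 - <<'E'
from plan import *
c=cal('wrist'); P=cast(c,[(249.5,90),(251,282)],.047); print(P,P.mean(0))
to(*P.mean(0)[:2],.03,10.6)
E
```

```text
[[ 0.44152465  0.07003357  0.047     ]
 [ 0.46857539 -0.07353412  0.047     ]] [ 0.45505002 -0.00175028  0.047     ]
24.15 [ 0.457  -0.004   0.1161] [-1.7998e+02  9.0000e-02  1.0290e+01] [-0.   0.3  0.1] 0.0768 [ -4.  22. 122.  -0.  35. -15.]
shift [-0.07 -0.13  4.3 ] turn [-0.    0.02 -0.07]
```

Request:
{"fn": "move_arm", "kwargs": {"commands": [{"dx":0,"dy":-0.05,"dz":0.5,"wx":0,"wy":0,"wz":0,"gripper":90},{"dx":0,"dy":0,"dz":1,"wx":0,"wy":0,"wz":0,"gripper":90},{"dx":0,"dy":0,"dz":1,"wx":0,"wy":0,"wz":0,"gripper":90},{"dx":0,"dy":0,"dz":0.9,"wx":0,"wy":0,"wz":0,"gripper":90},{"dx":0,"dy":0,"dz":0.5,"wx":0,"wy":0,"wz":0,"gripper":90},{"dx":0,"dy":0,"dz":0.3,"wx":0,"wy":0,"wz":0,"gripper":90},{"dx":0,"dy":0,"dz":0.1,"wx":0,"wy":0,"wz":0,"gripper":40},{"dx":0,"dy":0,"dz":0,"wx":0,"wy":0,"wz":0,"gripper":40},{"dx":0,"dy":0,"dz":0,"wx":0,"wy":0,"wz":0,"gripper":40},{"dx":0,"dy":0,"dz":0,"wx":0,"wy":0,"wz":0,"gripper":40},{"dx":0,"dy":0,"dz":0,"wx":0,"wy":0,"wz":0,"gripper":40}]}}

```text
clock: 25.25
ee_pos: [0.4586, -0.0028, 0.0312]
ee_rot: [180.0, -0.1, 10.7]
ft_force: [-0.4, -0.3, 5.8]
finger_gap: 0.0448
```

Request:
{"fn": "move_arm", "kwargs": {"commands": [{"dx":0,"dy":0,"dz":-0.2,"wx":0,"wy":0,"wz":0,"gripper":40},{"dx":0,"dy":0,"dz":-0.5,"wx":0,"wy":0,"wz":0,"gripper":40},{"dx":0,"dy":0,"dz":-0.8,"wx":0,"wy":0,"wz":0,"gripper":40},{"dx":0,"dy":0,"dz":-1,"wx":0,"wy":0,"wz":0,"gripper":40},{"dx":0,"dy":0,"dz":-1,"wx":0,"wy":0,"wz":0,"gripper":40},{"dx":0,"dy":0,"dz":-0.5,"wx":0,"wy":0,"wz":0,"gripper":40}]}}

```text
clock: 25.85
ee_pos: [0.4588, -0.0028, 0.1127]
ee_rot: [180.0, -0.1, 10.7]
ft_force: [0.2, -0.2, -1.2]
finger_gap: 0.0448
```

```bash
python3 - <<'E'
from plan import *
print(cad(-3,0));to(*cad(-3,0),.04,-4.2)
im=robot.read_camera('wrist'); cv2.imwrite('pics/w12.png',im)
E
```

```text
(np.float64(0.49530805656832666), np.float64(0.2884197145913829))
25.85 [ 0.4588 -0.0028  0.1127] [ 1.7997e+02 -1.1000e-01  1.0740e+01] [ 0.2 -0.2 -1.2] 0.0448 [ -4.  23. 123.  -0.  35. -15.]
shift [  4.5  -13.97   3.64] turn [ 0.   -0.03  3.26]
```

View pics/w12.png

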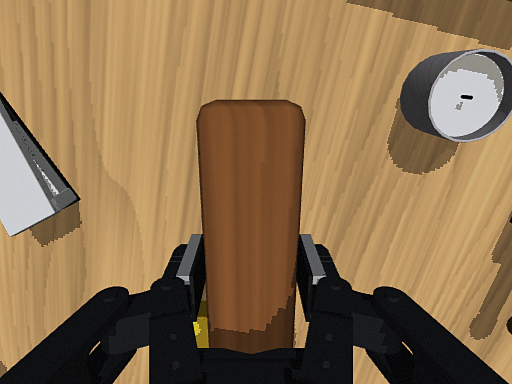

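Request:
{"fn": "move_arm", "kwargs": {"commands": [{"dx":0.15,"dy":-0.5,"dz":0,"wx":0,"wy":0,"wz":0,"gripper":40},{"dx":0.32,"dy":-1,"dz":0,"wx":0,"wy":0,"wz":0,"gripper":40},{"dx":0.32,"dy":-1,"dz":0,"wx":0,"wy":0,"wz":0,"gripper":40},{"dx":0.32,"dy":-1,"dz":0,"wx":0,"wy":0,"wz":0,"gripper":40},{"dx":0.32,"dy":-1,"dz":0,"wx":0,"wy":0,"wz":0,"gripper":40},{"dx":0.32,"dy":-1,"dz":0,"wx":0,"wy":0,"wz":0,"gripper":40},{"dx":0.32,"dy":-1,"dz":0,"wx":0,"wy":0,"wz":0,"gripper":40},{"dx":0.32,"dy":-1,"dz":0,"wx":0,"wy":0,"wz":0,"gripper":40},{"dx":0.32,"dy":-1,"dz":0,"wx":0,"wy":0,"wz":0,"gripper":40},{"dx":0.32,"dy":-1,"dz":0,"wx":0,"wy":0,"wz":0,"gripper":40},{"dx":0.32,"dy":-1,"dz":0,"wx":0,"wy":0,"wz":0,"gripper":40},{"dx":0.32,"dy":-1,"dz":0,"wx":0,"wy":0,"wz":0,"gripper":40}]}}

```text
clock: 27.1
ee_pos: [0.4866, 0.2382, 0.1095]
ee_rot: [180.0, 0.1, 10.7]
ft_force: [1.2, 1.3, -1.8]
finger_gap: 0.0445
```

Request:
{"fn": "move_arm", "kwargs": {"commands": [{"dx":0.32,"dy":-1,"dz":0,"wx":0,"wy":0,"wz":0,"gripper":40},{"dx":0.32,"dy":-1,"dz":0,"wx":0,"wy":0,"wz":0,"gripper":40},{"dx":0.3,"dy":-0.9,"dz":0,"wx":0,"wy":0,"wz":0.3,"gripper":40},{"dx":0.2,"dy":-0.5,"dz":0,"wx":0,"wy":0,"wz":0.96,"gripper":40},{"dx":0,"dy":0,"dz":0.2,"wx":0,"wy":0,"wz":1,"gripper":40},{"dx":0,"dy":0,"dz":0.4,"wx":0,"wy":0,"wz":1,"gripper":40},{"dx":0,"dy":0,"dz":0.2,"wx":0,"wy":0,"wz":0,"gripper":40},{"dx":0,"dy":0,"dz":0,"wx":0,"wy":0,"wz":0,"gripper":40}]}}

```text
clock: 27.9
ee_pos: [0.4964, 0.3079, 0.0933]
ee_rot: [179.9, 0.1, -4.1]
ft_force: [0.8, -0.1, -2.2]
finger_gap: 0.0444
```

```bash
python3 - <<'E'
from plan import *
to(*cad(-3,0),.0385,-4.2)
im=robot.read_camera('wrist'); cv2.imwrite('pics/w13.png',im)
E
```

```text
27.9 [0.4964 0.3079 0.0933] [ 1.7993e+02  1.1000e-01 -4.0500e+00] [ 0.8 -0.1 -2.2] 0.0444 [ 29.  32. 107.   0.  41.  33.]
shift [0.02 0.97 2.74] turn [0.02 0.02 0.03]
```

View pics/w13.png

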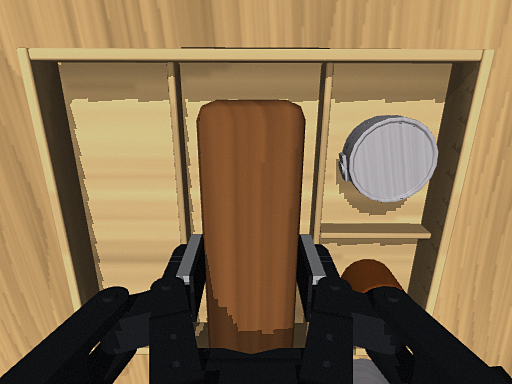

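Request:
{"fn": "move_arm", "kwargs": {"commands": [{"dx":0,"dy":0.4,"dz":0,"wx":0,"wy":0,"wz":0,"gripper":40},{"dx":0,"dy":0.57,"dz":0.3,"wx":0,"wy":0,"wz":0,"gripper":40},{"dx":0,"dy":0,"dz":0.6,"wx":0,"wy":0,"wz":0,"gripper":40},{"dx":0,"dy":0,"dz":0.7,"wx":0,"wy":0,"wz":0,"gripper":40},{"dx":0,"dy":0,"dz":0.5,"wx":0,"wy":0,"wz":0,"gripper":40},{"dx":0,"dy":0,"dz":0.3,"wx":0,"wy":0,"wz":0,"gripper":40},{"dx":0,"dy":0,"dz":0.2,"wx":0,"wy":0,"wz":0,"gripper":40},{"dx":0,"dy":0,"dz":0,"wx":0,"wy":0,"wz":0,"gripper":40}]}}

```text
clock: 28.75
ee_pos: [0.4957, 0.2886, 0.0421]
ee_rot: [180.0, 0.0, -4.2]
ft_force: [0.2, -0.6, -1.4]
finger_gap: 0.0446
```

Request:
{"fn": "move_arm", "kwargs": {"commands": [{"dx":0,"dy":0,"dz":0.15,"wx":0,"wy":0,"wz":0,"gripper":40},{"dx":0,"dy":0,"dz":0.08,"wx":0,"wy":0,"wz":0,"gripper":40},{"dx":0,"dy":0,"dz":0,"wx":0,"wy":0,"wz":0,"gripper":64},{"dx":0,"dy":0,"dz":0,"wx":0,"wy":0,"wz":0,"gripper":64},{"dx":0,"dy":0,"dz":0,"wx":0,"wy":0,"wz":0,"gripper":64},{"dx":0,"dy":0,"dz":-0.3,"wx":0,"wy":0,"wz":0,"gripper":64},{"dx":0,"dy":0,"dz":-0.7,"wx":0,"wy":0,"wz":0,"gripper":64},{"dx":0,"dy":0,"dz":-1,"wx":0,"wy":0,"wz":0,"gripper":64},{"dx":0,"dy":0,"dz":-1,"wx":0,"wy":0,"wz":0,"gripper":64},{"dx":0,"dy":0,"dz":-0.7,"wx":0,"wy":0,"wz":0,"gripper":64}]}}

```text
clock: 29.75
ee_pos: [0.4966, 0.2889, 0.1145]
ee_rot: [-179.9, -0.1, -4.2]
ft_force: [0.7, 0.1, -0.4]
finger_gap: 0.0544
```

```bash
python3 - <<'E'
from plan import *
to(.525,-.291,.12,98.2)
im=robot.read_camera('wrist'); cv2.imwrite('pics/w14.png',im)
E
```

```text
29.75 [0.4966 0.2889 0.1145] [-1.7994e+02 -1.0000e-01 -4.2000e+00] [ 0.7  0.1 -0.4] 0.0544 [ 27.  30. 108.  -0.  42.  31.]
shift [ 3.54 28.81 -0.3 ] turn [ 1.000e-02 -3.000e-02 -2.234e+01]
```

View pics/w14.png

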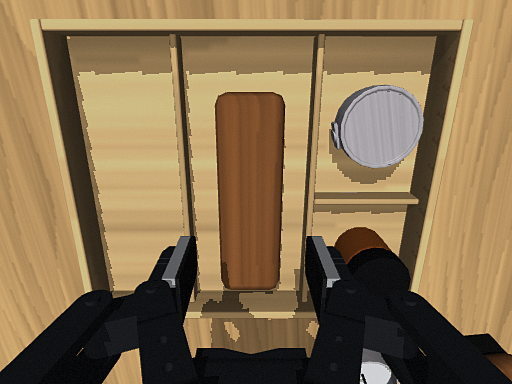

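Request:
{"fn": "move_arm", "kwargs": {"commands": [{"dx":0.06,"dy":0.5,"dz":0,"wx":0,"wy":0,"wz":0,"gripper":64},{"dx":0.12,"dy":1,"dz":0,"wx":0,"wy":0,"wz":0,"gripper":64},{"dx":0.12,"dy":1,"dz":0,"wx":0,"wy":0,"wz":0,"gripper":64},{"dx":0.12,"dy":1,"dz":0,"wx":0,"wy":0,"wz":0,"gripper":64},{"dx":0.12,"dy":1,"dz":0,"wx":0,"wy":0,"wz":0,"gripper":64},{"dx":0.12,"dy":1,"dz":0,"wx":0,"wy":0,"wz":0,"gripper":64},{"dx":0.12,"dy":1,"dz":0,"wx":0,"wy":0,"wz":0,"gripper":64},{"dx":0.12,"dy":1,"dz":0,"wx":0,"wy":0,"wz":0,"gripper":64},{"dx":0.12,"dy":1,"dz":0,"wx":0,"wy":0,"wz":0,"gripper":64},{"dx":0.12,"dy":1,"dz":0,"wx":0,"wy":0,"wz":0,"gripper":64},{"dx":0.12,"dy":1,"dz":0,"wx":0,"wy":0,"wz":0,"gripper":64},{"dx":0.12,"dy":1,"dz":0,"wx":0,"wy":0,"wz":0,"gripper":64}]}}

```text
clock: 31.0
ee_pos: [0.5058, 0.0557, 0.1114]
ee_rot: [180.0, 0.1, -4.2]
ft_force: [0.2, 0.4, -0.1]
finger_gap: 0.0546
```

Request:
{"fn": "move_arm", "kwargs": {"commands": [{"dx":0.12,"dy":1,"dz":0,"wx":0,"wy":0,"wz":0,"gripper":64},{"dx":0.12,"dy":1,"dz":0,"wx":0,"wy":0,"wz":0,"gripper":64},{"dx":0.12,"dy":1,"dz":0,"wx":0,"wy":0,"wz":0,"gripper":64},{"dx":0.12,"dy":1,"dz":0,"wx":0,"wy":0,"wz":0,"gripper":64},{"dx":0.12,"dy":1,"dz":0,"wx":0,"wy":0,"wz":0,"gripper":64},{"dx":0.12,"dy":1,"dz":0,"wx":0,"wy":0,"wz":0,"gripper":64},{"dx":0.12,"dy":1,"dz":0,"wx":0,"wy":0,"wz":0,"gripper":64},{"dx":0.12,"dy":1,"dz":0,"wx":0,"wy":0,"wz":0,"gripper":64},{"dx":0.12,"dy":1,"dz":0,"wx":0,"wy":0,"wz":0,"gripper":64},{"dx":0.12,"dy":1,"dz":0,"wx":0,"wy":0,"wz":0,"gripper":64},{"dx":0.12,"dy":1,"dz":0,"wx":0,"wy":0,"wz":0,"gripper":64},{"dx":0.12,"dy":1,"dz":0,"wx":0,"wy":0,"wz":0,"gripper":64}]}}

```text
clock: 32.2
ee_pos: [0.5167, -0.1854, 0.1113]
ee_rot: [-180.0, 0.1, -4.2]
ft_force: [0.3, 0.4, -0.8]
finger_gap: 0.0549
```

Request:
{"fn": "move_arm", "kwargs": {"commands": [{"dx":0.12,"dy":1,"dz":0,"wx":0,"wy":0,"wz":0,"gripper":64},{"dx":0.12,"dy":1,"dz":0,"wx":0,"wy":0,"wz":0,"gripper":64},{"dx":0.12,"dy":1,"dz":0,"wx":0,"wy":0,"wz":0,"gripper":64},{"dx":0.12,"dy":1,"dz":0,"wx":0,"wy":0,"wz":0,"gripper":64},{"dx":0.1,"dy":0.8,"dz":0,"wx":0,"wy":0,"wz":0.4,"gripper":64},{"dx":0,"dy":0.4,"dz":0,"wx":0,"wy":0,"wz":1,"gripper":64},{"dx":0,"dy":0,"dz":0,"wx":0,"wy":0,"wz":1,"gripper":64},{"dx":0,"dy":0,"dz":0,"wx":0,"wy":0,"wz":1,"gripper":64},{"dx":0,"dy":0,"dz":0,"wx":0,"wy":0,"wz":1,"gripper":64},{"dx":0,"dy":0,"dz":0,"wx":0,"wy":0,"wz":1,"gripper":64},{"dx":0,"dy":0,"dz":0,"wx":0,"wy":0,"wz":1,"gripper":64},{"dx":0,"dy":0,"dz":0,"wx":0,"wy":0,"wz":1,"gripper":64}]}}

```text
clock: 33.4
ee_pos: [0.5212, -0.2891, 0.1118]
ee_rot: [180.0, 0.0, -38.4]
ft_force: [-0.5, -0.4, 0.1]
finger_gap: 0.0549
```

Request:
{"fn": "move_arm", "kwargs": {"commands": [{"dx":0,"dy":0,"dz":0,"wx":0,"wy":0,"wz":1,"gripper":64},{"dx":0,"dy":0,"dz":0,"wx":0,"wy":0,"wz":1,"gripper":64},{"dx":0,"dy":0,"dz":0,"wx":0,"wy":0,"wz":1,"gripper":64},{"dx":0,"dy":0,"dz":0,"wx":0,"wy":0,"wz":1,"gripper":64},{"dx":0,"dy":0,"dz":0,"wx":0,"wy":0,"wz":1,"gripper":64},{"dx":0,"dy":0,"dz":0,"wx":0,"wy":0,"wz":1,"gripper":64},{"dx":0,"dy":0,"dz":0,"wx":0,"wy":0,"wz":1,"gripper":64},{"dx":0,"dy":0,"dz":0,"wx":0,"wy":0,"wz":1,"gripper":64},{"dx":0,"dy":0,"dz":0,"wx":0,"wy":0,"wz":1,"gripper":64},{"dx":0,"dy":0,"dz":0,"wx":0,"wy":0,"wz":0.5,"gripper":64}]}}

```text
clock: 34.4
ee_pos: [0.5212, -0.2891, 0.1118]
ee_rot: [180.0, 0.0, -81.9]
ft_force: [-0.4, 0.0, -0.4]
finger_gap: 0.0548
```

```bash
python3 - <<'E'
from plan import *
to(.525,-.291,.12,-81.7);print(cal('wrist'))
im=robot.read_camera('wrist'); cv2.imwrite('pics/w15.png',im)
E
```

```text
34.4 [ 0.5212 -0.2891  0.1118] [ 1.7997e+02  2.0000e-02 -8.1950e+01] [-0.4  0.  -0.4] 0.0548 [-32.  31. 105.  -0.  44.  50.]
shift [ 0.12 -0.18 -0.41] turn [ 0.01  0.   -0.05]
{'fx': 314.88407053650997, 'fy': 314.88407053650997, 'cx': 250.60072966737363, 'cy': 183.4308785518298, 'xyz': array([ 0.60289088, -0.27671724,  0.25346046]), 'orientation': array([-1.89926720e+01, -1.49062927e-02, -8.19629612e+01])}
```

View pics/w15.png

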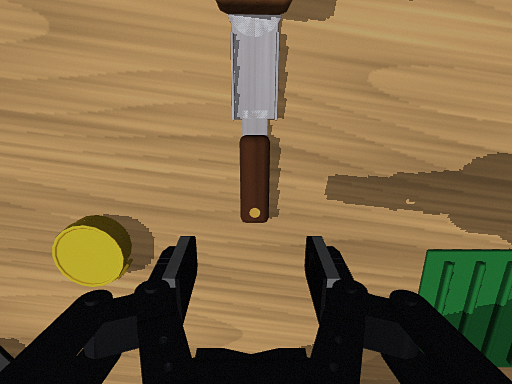

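```bash
python3 - <<'E'
from plan import *
c=cal('wrist'); im=cv2.imread('pics/w15.png'); hsv=cv2.cvtColor(im,cv2.COLOR_BGR2HSV)
for r in (145,160,175,190,200):
    row=im[r,225:285].astype(int); d=np.nonzero(row[:,2]<95)[0]; print(r,d.min()+225,d.max()+225, np.where(np.diff(d)>1)[0], end=' | ')
for r in (40,60,80,100):
    d=np.nonzero(hsv[r,220:300,1]<50)[0]; print(r,d.min()+220,d.max()+220)
P=cast(c,[(254.7,138),(254.7,219)],.014); print(P,P.mean(0),np.linalg.norm(P[0]-P[1]))
B=cast(c,[(255.5,40),(255.5,100)],.004);print(B)
u=B[0]-P[1];print(np.degrees(np.arctan2(u[1],u[0])))
H=cast(c,[(220,5),(292,5)],.004);print('heel',H)
E
```

```text
145 240 278 [29 30] | 160 240 269 [] | 175 240 269 [] | 190 240 279 [29] | 200 241 268 [] | 40 231 278
60 231 278
80 231 277
100 232 277
[[ 0.55819155 -0.28630974  0.014     ]
 [ 0.49059682 -0.29605447  0.014     ]] [ 0.52439418 -0.29118211  0.014     ] 0.0682935296424971
[[ 0.62719109 -0.27707503  0.004     ]
 [ 0.58550668 -0.28311961  0.004     ]]
7.910460799533771
heel [[ 0.64594589 -0.24920598  0.004     ]
 [ 0.6529398  -0.29920056  0.004     ]]
```

Request:
{"fn": "move_arm", "kwargs": {"commands": [{"dx":0.11,"dy":-0.16,"dz":0.5,"wx":0,"wy":0,"wz":0,"gripper":64},{"dx":0,"dy":0,"dz":1,"wx":0,"wy":0,"wz":0,"gripper":60},{"dx":0,"dy":0,"dz":1,"wx":0,"wy":0,"wz":0,"gripper":55},{"dx":0,"dy":0,"dz":1,"wx":0,"wy":0,"wz":0,"gripper":55},{"dx":0,"dy":0,"dz":0.8,"wx":0,"wy":0,"wz":0,"gripper":55},{"dx":0,"dy":0,"dz":0.6,"wx":0,"wy":0,"wz":0,"gripper":55},{"dx":0,"dy":0,"dz":0.3,"wx":0,"wy":0,"wz":0,"gripper":55},{"dx":0,"dy":0,"dz":0.15,"wx":0,"wy":0,"wz":0,"gripper":55},{"dx":0,"dy":0,"dz":0,"wx":0,"wy":0,"wz":0,"gripper":55}]}}

```text
clock: 35.35
ee_pos: [0.525, -0.2906, 0.005]
ee_rot: [-180.0, 0.0, -81.7]
ft_force: [0.2, 0.2, 0.5]
finger_gap: 0.0468
```

```bash
python3 - <<'E'
from plan import *
to(.5245,-.291,.0035,-81.9)
im=robot.read_camera('wrist'); cv2.imwrite('pics/w16.png',im)
cv2.imwrite('pics/s16.png',robot.read_camera('scene'))
E
```

```text
35.35 [ 0.525  -0.2906  0.005 ] [-180.      0.    -81.66] [0.2 0.2 0.5] 0.0468 [-32.  41. 107.   0.  32.  50.]
shift [0.01 0.03 0.08] turn [-0.    0.    0.05]
```

View pics/w16.png

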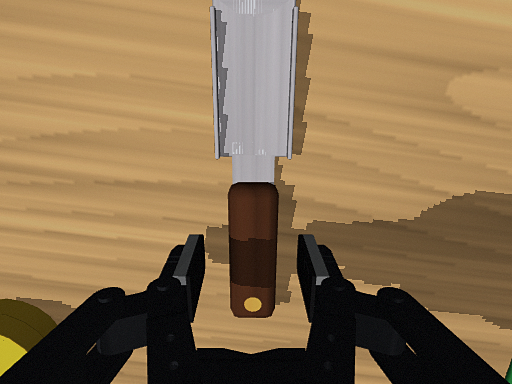

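View pics/s16.png

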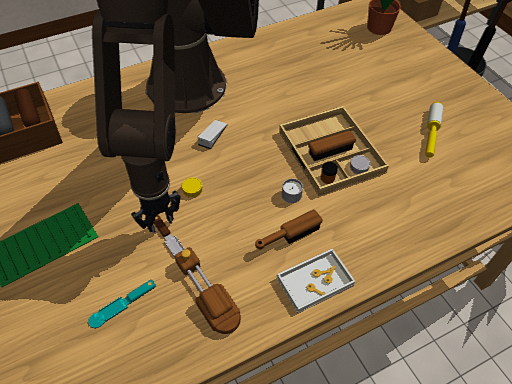

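Request:
{"fn": "move_arm", "kwargs": {"commands": [{"dx":0.01,"dy":0,"dz":0.04,"wx":0,"wy":0,"wz":0,"gripper":55},{"dx":0,"dy":0,"dz":0,"wx":0,"wy":0,"wz":0,"gripper":15},{"dx":0,"dy":0,"dz":0,"wx":0,"wy":0,"wz":0,"gripper":15},{"dx":0,"dy":0,"dz":0,"wx":0,"wy":0,"wz":0,"gripper":15},{"dx":0,"dy":0,"dz":0,"wx":0,"wy":0,"wz":0,"gripper":15},{"dx":0,"dy":0,"dz":0,"wx":0,"wy":0,"wz":0,"gripper":15},{"dx":0,"dy":0,"dz":0,"wx":0,"wy":0,"wz":0,"gripper":15}]}}

```text
clock: 36.15
ee_pos: [0.5252, -0.2909, 0.0049]
ee_rot: [-180.0, -0.0, -81.7]
ft_force: [-1.1, 0.4, 7.5]
finger_gap: 0.022
```

```bash
python3 - <<'E'
from plan import *
st()
im=robot.read_camera('wrist'); cv2.imwrite('pics/w17.png',im)
E
```

```text
36.15 [ 0.5252 -0.2909  0.0049] [-1.7997e+02 -2.0000e-02 -8.1680e+01] [-1.1  0.4  7.5] 0.022 [-32.  41. 107.  -0.  32.  50.]
```

View pics/w17.png

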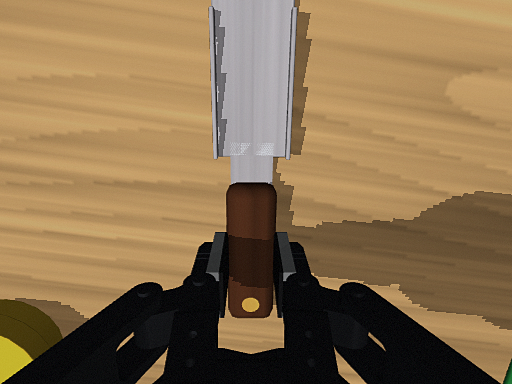

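Request:
{"fn": "move_arm", "kwargs": {"commands": [{"dx":0,"dy":0.03,"dz":0,"wx":0,"wy":0,"wz":0,"gripper":15},{"dx":0,"dy":0.06,"dz":0,"wx":0,"wy":0,"wz":0,"gripper":15},{"dx":0,"dy":0.1,"dz":0,"wx":0,"wy":0,"wz":0,"gripper":15},{"dx":0,"dy":0.1,"dz":0,"wx":0,"wy":0,"wz":0,"gripper":15},{"dx":0,"dy":0.1,"dz":0,"wx":0,"wy":0,"wz":0,"gripper":15},{"dx":0,"dy":0.1,"dz":0,"wx":0,"wy":0,"wz":0,"gripper":15},{"dx":0,"dy":0.1,"dz":0,"wx":0,"wy":0,"wz":0,"gripper":15},{"dx":0,"dy":0.1,"dz":0,"wx":0,"wy":0,"wz":0,"gripper":15},{"dx":0,"dy":0.1,"dz":0,"wx":0,"wy":0,"wz":0,"gripper":15},{"dx":0,"dy":0.1,"dz":0,"wx":0,"wy":0,"wz":0,"gripper":15},{"dx":0,"dy":0.1,"dz":0,"wx":0,"wy":0,"wz":0,"gripper":15},{"dx":0,"dy":0.1,"dz":0,"wx":0,"wy":0,"wz":0,"gripper":15}]}}

```text
clock: 37.4
ee_pos: [0.5045, -0.2945, 0.0049]
ee_rot: [-179.9, -0.1, -81.7]
ft_force: [5.7, 0.6, 6.0]
finger_gap: 0.022
```

Request:
{"fn": "move_arm", "kwargs": {"commands": [{"dx":0,"dy":0.1,"dz":0,"wx":0,"wy":0,"wz":0,"gripper":15},{"dx":0,"dy":0.1,"dz":0,"wx":0,"wy":0,"wz":0,"gripper":15},{"dx":0,"dy":0.1,"dz":0,"wx":0,"wy":0,"wz":0,"gripper":15},{"dx":0,"dy":0.1,"dz":0,"wx":0,"wy":0,"wz":0,"gripper":15},{"dx":0,"dy":0.1,"dz":0,"wx":0,"wy":0,"wz":0,"gripper":15},{"dx":0,"dy":0.1,"dz":0,"wx":0,"wy":0,"wz":0,"gripper":15},{"dx":0,"dy":0.1,"dz":0,"wx":0,"wy":0,"wz":0,"gripper":15},{"dx":0,"dy":0.15,"dz":0,"wx":0,"wy":0,"wz":0,"gripper":15},{"dx":0,"dy":0.2,"dz":0,"wx":0,"wy":0,"wz":0,"gripper":15},{"dx":0,"dy":0.2,"dz":0,"wx":0,"wy":0,"wz":0,"gripper":15},{"dx":0,"dy":0.1,"dz":0,"wx":0,"wy":0,"wz":0,"gripper":15},{"dx":0,"dy":0,"dz":0,"wx":0,"wy":0,"wz":0,"gripper":15}]}}

```text
clock: 38.6
ee_pos: [0.4772, -0.2985, 0.0049]
ee_rot: [-179.9, -0.1, -81.7]
ft_force: [1.4, -1.0, 8.8]
finger_gap: 0.0221
```

```bash
python3 - <<'E'
from plan import *
st()
im=robot.read_camera('wrist'); cv2.imwrite('pics/w18.png',im)
im=robot.read_camera('scene'); cv2.imwrite('pics/s18.png',im)
a=cv2.imread('pics/scene0.png')
cr=lambda i:cv2.resize(i[190:340,130:260],None,fx=3,fy=3,interpolation=cv2.INTER_CUBIC)
cv2.imwrite('pics/s18c.png',np.hstack([cr(a),cr(im)]))
E
```

```text
38.6 [ 0.4772 -0.2985  0.0049] [-1.7993e+02 -7.0000e-02 -8.1680e+01] [ 1.4 -1.   8.8] 0.0221 [-35.  39. 112.  -0.  29.  47.]
```

View pics/w18.png

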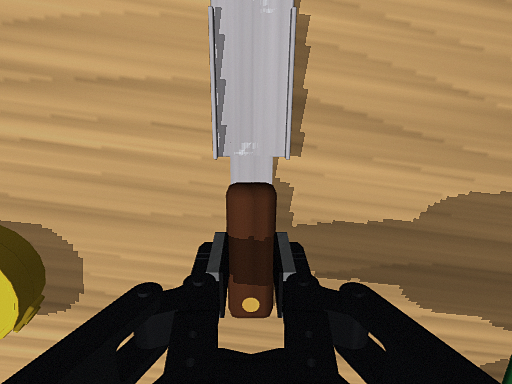

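View pics/s18c.png

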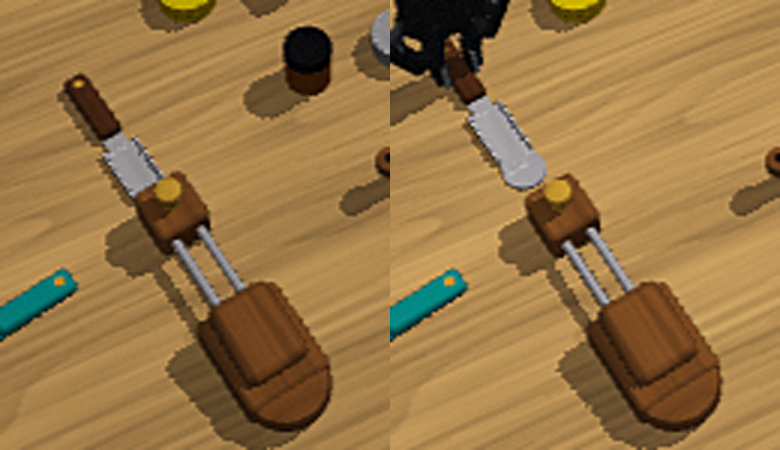

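Request:
{"fn": "move_arm", "kwargs": {"commands": [{"dx":0,"dy":0,"dz":-0.3,"wx":0,"wy":0,"wz":0,"gripper":15},{"dx":0,"dy":0,"dz":-0.6,"wx":0,"wy":0,"wz":0,"gripper":15},{"dx":0,"dy":0,"dz":-1,"wx":0,"wy":0,"wz":0,"gripper":15},{"dx":0,"dy":0,"dz":-1,"wx":0,"wy":0,"wz":0,"gripper":15},{"dx":0,"dy":0,"dz":-1,"wx":0,"wy":0,"wz":0,"gripper":15},{"dx":0,"dy":0,"dz":-1,"wx":0,"wy":0,"wz":0,"gripper":15},{"dx":0,"dy":0,"dz":-1,"wx":0,"wy":0,"wz":-0.3,"gripper":15},{"dx":0,"dy":0,"dz":-0.4,"wx":0,"wy":0,"wz":-0.7,"gripper":15},{"dx":0,"dy":0,"dz":0,"wx":0,"wy":0,"wz":-1,"gripper":15},{"dx":0,"dy":0,"dz":0,"wx":0,"wy":0,"wz":-1,"gripper":15},{"dx":0,"dy":0,"dz":0,"wx":0,"wy":0,"wz":-1,"gripper":15},{"dx":0,"dy":0,"dz":0,"wx":0,"wy":0,"wz":-1,"gripper":15}]}}

```text
clock: 39.9
ee_pos: [0.4764, -0.2977, 0.1312]
ee_rot: [-180.0, -0.0, -58.6]
ft_force: [0.4, -0.5, -1.5]
finger_gap: 0.0224
```

Request:
{"fn": "move_arm", "kwargs": {"commands": [{"dx":0,"dy":0,"dz":0,"wx":0,"wy":0,"wz":-1,"gripper":15},{"dx":0,"dy":0,"dz":0,"wx":0,"wy":0,"wz":-1,"gripper":15},{"dx":0,"dy":0,"dz":0,"wx":0,"wy":0,"wz":-1,"gripper":15},{"dx":0,"dy":0,"dz":0,"wx":0,"wy":0,"wz":-1,"gripper":15},{"dx":0,"dy":0,"dz":0,"wx":0,"wy":0,"wz":-1,"gripper":15},{"dx":0,"dy":0,"dz":0,"wx":0,"wy":0,"wz":-1,"gripper":15},{"dx":0,"dy":0,"dz":0,"wx":0,"wy":0,"wz":-1,"gripper":15},{"dx":0,"dy":0,"dz":0,"wx":0,"wy":0,"wz":-1,"gripper":15},{"dx":0,"dy":0,"dz":0,"wx":0,"wy":0,"wz":-1,"gripper":15},{"dx":0,"dy":0,"dz":0,"wx":0,"wy":0,"wz":-1,"gripper":15},{"dx":0,"dy":0,"dz":0,"wx":0,"wy":0,"wz":-1,"gripper":15},{"dx":0,"dy":0,"dz":0,"wx":0,"wy":0,"wz":-0.9,"gripper":15}]}}

```text
clock: 41.1
ee_pos: [0.4764, -0.2977, 0.131]
ee_rot: [180.0, 0.0, -4.0]
ft_force: [-0.2, -0.2, -0.5]
finger_gap: 0.0222
```

```bash
python3 - <<'E'
from plan import *
to(.50,.05,.13,-4.2)
im=robot.read_camera('wrist'); cv2.imwrite('pics/w19.png',im)
E
```

```text
41.1 [ 0.4764 -0.2977  0.131 ] [ 1.80e+02  1.00e-02 -4.01e+00] [-0.2 -0.2 -0.5] 0.0222 [-35.  28. 109.  -0.  44. -31.]
shift [ -0.04 -17.42   0.05] turn [0.   0.   0.04]
```

View pics/w19.png

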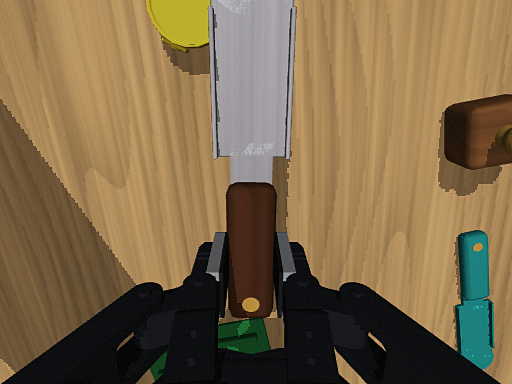

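Request:
{"fn": "move_arm", "kwargs": {"commands": [{"dx":0,"dy":-0.5,"dz":0,"wx":0,"wy":0,"wz":0,"gripper":15},{"dx":0,"dy":-1,"dz":0,"wx":0,"wy":0,"wz":0,"gripper":15},{"dx":0,"dy":-1,"dz":0,"wx":0,"wy":0,"wz":0,"gripper":15},{"dx":0,"dy":-1,"dz":0,"wx":0,"wy":0,"wz":0,"gripper":15},{"dx":0,"dy":-1,"dz":0,"wx":0,"wy":0,"wz":0,"gripper":15},{"dx":0,"dy":-1,"dz":0,"wx":0,"wy":0,"wz":0,"gripper":15},{"dx":0,"dy":-1,"dz":0,"wx":0,"wy":0,"wz":0,"gripper":15},{"dx":0,"dy":-1,"dz":0,"wx":0,"wy":0,"wz":0,"gripper":15},{"dx":0,"dy":-1,"dz":0,"wx":0,"wy":0,"wz":0,"gripper":15},{"dx":0,"dy":-1,"dz":0,"wx":0,"wy":0,"wz":0,"gripper":15},{"dx":0,"dy":-1,"dz":0,"wx":0,"wy":0,"wz":0,"gripper":15},{"dx":0,"dy":-1,"dz":0,"wx":0,"wy":0,"wz":0,"gripper":15}]}}

```text
clock: 42.35
ee_pos: [0.4931, -0.067, 0.1306]
ee_rot: [-180.0, 0.0, -4.3]
ft_force: [0.7, -0.5, -1.1]
finger_gap: 0.0222
```

Request:
{"fn": "move_arm", "kwargs": {"commands": [{"dx":0,"dy":-1,"dz":0,"wx":0,"wy":0,"wz":0,"gripper":15},{"dx":0,"dy":-1,"dz":0,"wx":0,"wy":0,"wz":0,"gripper":15},{"dx":0,"dy":-1,"dz":0,"wx":0,"wy":0,"wz":0,"gripper":15},{"dx":0,"dy":-1,"dz":0,"wx":0,"wy":0,"wz":0,"gripper":15},{"dx":0,"dy":-1,"dz":0,"wx":0,"wy":0,"wz":0,"gripper":15},{"dx":0,"dy":-0.9,"dz":0,"wx":0,"wy":0,"wz":0,"gripper":15}]}}

```text
clock: 42.95
ee_pos: [0.5016, 0.0507, 0.1306]
ee_rot: [-180.0, 0.0, -4.3]
ft_force: [-0.6, 0.5, -0.6]
finger_gap: 0.0221
```

```bash
python3 - <<'E'
from plan import *
print(cad(-95,-55)); to(*cad(-95,-55),.13,-4.2)
E
```

```text
(np.float64(0.3995270238216568), np.float64(0.24030533247977984))
42.95 [0.5016 0.0507 0.1306] [-1.80e+02  1.00e-02 -4.33e+00] [-0.6  0.5 -0.6] 0.0221 [  2.  24. 116.   0.  40.   7.]
shift [-5.81 -9.07  0.03] turn [-0.    0.   -0.03]
```

Request:
{"fn": "move_arm", "kwargs": {"commands": [{"dx":-0.3,"dy":-0.47,"dz":0,"wx":0,"wy":0,"wz":0,"gripper":15},{"dx":-0.58,"dy":-0.9,"dz":0,"wx":0,"wy":0,"wz":0,"gripper":15},{"dx":-0.58,"dy":-0.9,"dz":0,"wx":0,"wy":0,"wz":0,"gripper":15},{"dx":-0.58,"dy":-0.9,"dz":0,"wx":0,"wy":0,"wz":0,"gripper":15},{"dx":-0.58,"dy":-0.9,"dz":0,"wx":0,"wy":0,"wz":0,"gripper":15},{"dx":-0.58,"dy":-0.9,"dz":0,"wx":0,"wy":0,"wz":0,"gripper":15},{"dx":-0.58,"dy":-0.9,"dz":0,"wx":0,"wy":0,"wz":0,"gripper":15},{"dx":-0.58,"dy":-0.9,"dz":0,"wx":0,"wy":0,"wz":0,"gripper":15},{"dx":-0.58,"dy":-0.9,"dz":0,"wx":0,"wy":0,"wz":0,"gripper":15},{"dx":-0.55,"dy":-0.9,"dz":0,"wx":0,"wy":0,"wz":0,"gripper":15},{"dx":-0.32,"dy":-0.5,"dz":0,"wx":0,"wy":0,"wz":0,"gripper":15},{"dx":0,"dy":0,"dz":0,"wx":0,"wy":0,"wz":0,"gripper":15}]}}

```text
clock: 44.15
ee_pos: [0.3987, 0.2393, 0.1304]
ee_rot: [180.0, 0.0, -4.2]
ft_force: [1.1, 0.3, -0.9]
finger_gap: 0.0217
```

```bash
python3 - <<'E'
from plan import *
to(*cad(-95,-55),.012,-4.2)
im=robot.read_camera('wrist'); cv2.imwrite('pics/w20.png',im)
E
```

```text
44.15 [0.3987 0.2393 0.1304] [ 1.80e+02  1.00e-02 -4.16e+00] [ 1.1  0.3 -0.9] 0.0217 [ 27.  21. 121.   0.  38.  31.]
shift [ 0.04 -0.05  5.92] turn [0.   0.   0.01]
```

View pics/w20.png

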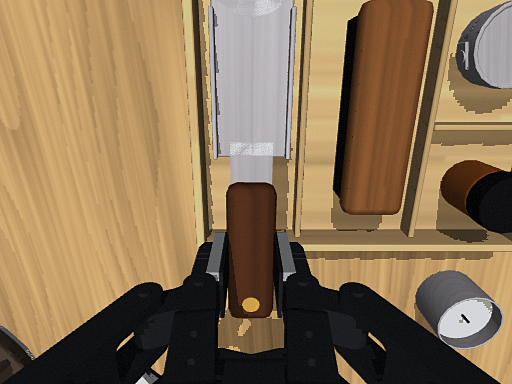

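Request:
{"fn": "move_arm", "kwargs": {"commands": [{"dx":0.02,"dy":0,"dz":0.5,"wx":0,"wy":0,"wz":0,"gripper":15},{"dx":0,"dy":0,"dz":1,"wx":0,"wy":0,"wz":0,"gripper":15},{"dx":0,"dy":0,"dz":1,"wx":0,"wy":0,"wz":0,"gripper":15},{"dx":0,"dy":0,"dz":0.7,"wx":0,"wy":0,"wz":0,"gripper":15},{"dx":0,"dy":0,"dz":0.3,"wx":0,"wy":0,"wz":0,"gripper":15},{"dx":0,"dy":0,"dz":0,"wx":0,"wy":0,"wz":0,"gripper":15}]}}

```text
clock: 44.8
ee_pos: [0.3998, 0.2378, 0.0594]
ee_rot: [179.9, 0.1, -4.3]
ft_force: [-1.0, -0.5, -0.5]
finger_gap: 0.0222
```

```bash
python3 - <<'E'
from plan import *
to(*cad(-95,-55),.0115,-4.2)
im=robot.read_camera('wrist'); cv2.imwrite('pics/w21.png',im)
E
```

```text
44.8 [0.3998 0.2378 0.0594] [ 1.7994e+02  9.0000e-02 -4.2600e+00] [-1.  -0.5 -0.5] 0.0222 [ 27.  29. 124.  -0.  28.  31.]
shift [-0.02 -0.13  2.39] turn [ 0.01  0.02 -0.01]
```

View pics/w21.png

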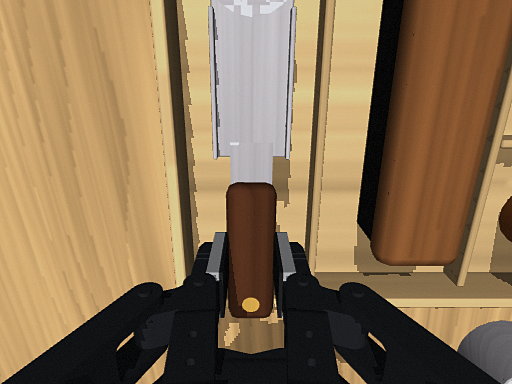

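Request:
{"fn": "move_arm", "kwargs": {"commands": [{"dx":0,"dy":-0.1,"dz":0.5,"wx":0,"wy":0,"wz":0,"gripper":15},{"dx":0,"dy":0,"dz":0.7,"wx":0,"wy":0,"wz":0,"gripper":15},{"dx":0,"dy":0,"dz":0.5,"wx":0,"wy":0,"wz":0,"gripper":15},{"dx":0,"dy":0,"dz":0.3,"wx":0,"wy":0,"wz":0,"gripper":15},{"dx":0,"dy":0,"dz":0.2,"wx":0,"wy":0,"wz":0,"gripper":15},{"dx":0,"dy":0,"dz":0,"wx":0,"wy":0,"wz":0,"gripper":15}]}}

```text
clock: 45.45
ee_pos: [0.4, 0.2406, 0.016]
ee_rot: [180.0, 0.0, -4.2]
ft_force: [0.6, -0.1, -1.4]
finger_gap: 0.0226
```

Request:
{"fn": "move_arm", "kwargs": {"commands": [{"dx":0,"dy":0,"dz":0.1,"wx":0,"wy":0,"wz":0,"gripper":15},{"dx":0,"dy":0,"dz":0.1,"wx":0,"wy":0,"wz":0,"gripper":15},{"dx":0,"dy":0,"dz":0.03,"wx":0,"wy":0,"wz":0,"gripper":15},{"dx":0,"dy":0,"dz":0,"wx":0,"wy":0,"wz":0,"gripper":15}]}}

```text
clock: 45.85
ee_pos: [0.4002, 0.2406, 0.0118]
ee_rot: [-180.0, -0.0, -4.2]
ft_force: [0.3, 0.6, -1.0]
finger_gap: 0.0219
```

Request:
{"fn": "move_arm", "kwargs": {"commands": [{"dx":0,"dy":0,"dz":0.03,"wx":0,"wy":0,"wz":0,"gripper":30},{"dx":0,"dy":0,"dz":0,"wx":0,"wy":0,"wz":0,"gripper":40},{"dx":0,"dy":0,"dz":0,"wx":0,"wy":0,"wz":0,"gripper":40},{"dx":0,"dy":0,"dz":0,"wx":0,"wy":0,"wz":0,"gripper":40},{"dx":0,"dy":0,"dz":-0.3,"wx":0,"wy":0,"wz":0,"gripper":40},{"dx":0,"dy":0,"dz":-0.7,"wx":0,"wy":0,"wz":0,"gripper":40},{"dx":0,"dy":0,"dz":-1,"wx":0,"wy":0,"wz":0,"gripper":40},{"dx":0,"dy":0,"dz":-1,"wx":0,"wy":0,"wz":0,"gripper":40},{"dx":0,"dy":0,"dz":-1,"wx":0,"wy":0,"wz":0,"gripper":40},{"dx":0,"dy":0,"dz":-1,"wx":0,"wy":0,"wz":0,"gripper":40},{"dx":0,"dy":0,"dz":-1,"wx":0,"wy":0,"wz":0,"gripper":40},{"dx":0,"dy":0,"dz":-0.5,"wx":0,"wy":0,"wz":0,"gripper":40}]}}

```text
clock: 47.05
ee_pos: [0.4007, 0.2409, 0.1429]
ee_rot: [-179.9, -0.1, -4.2]
ft_force: [0.4, -0.2, 0.1]
finger_gap: 0.0343
```

```bash
python3 - <<'E'
from plan import *
st()
im=robot.read_camera('wrist'); cv2.imwrite('pics/w22.png',im)
im=robot.read_camera('scene'); cv2.imwrite('pics/s22.png',im)
a=cv2.imread('pics/scene0.png')
cr=lambda i:cv2.resize(i[150:340,140:340],None,fx=2,fy=2,interpolation=cv2.INTER_CUBIC)
cv2.imwrite('pics/s22c.png',np.hstack([cr(a),cr(im)]))
E
```

```text
47.05 [0.4007 0.2409 0.1429] [-1.7994e+02 -1.0000e-01 -4.2100e+00] [ 0.4 -0.2  0.1] 0.0343 [ 27.  20. 120.  -0.  40.  32.]
```

View pics/w22.png

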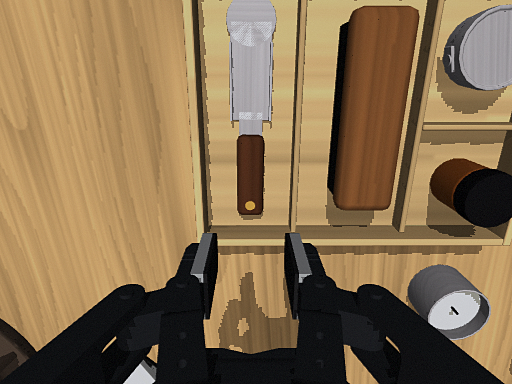

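View pics/s22.png

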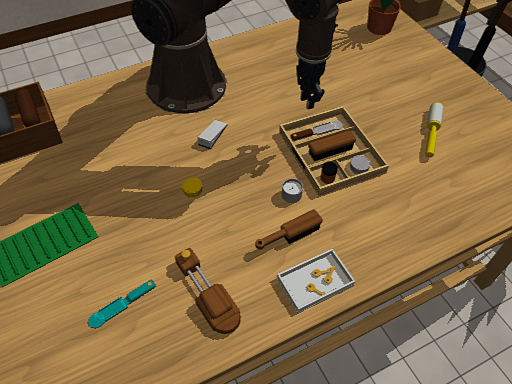

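View pics/s22c.png

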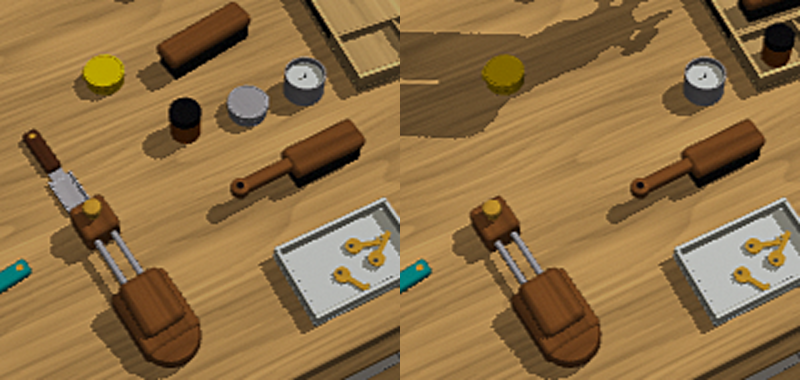

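All four pieces are in their places and the shoe tree, candle and clothes brush look unmoved. The gripper is clear, so I am handing in.

```bash
python3 -c "
from cell import robot
print(robot.job_done())"
```

```text
the job is handed in; nothing more can be done
None
```

The shoe-care kit is back in its caddy, and I handed the job in at about 47 s of the 104 s allowed. I placed the pieces in the order you listed them:

- **Tin:** the polish tin is in the larger cell.
- **Jar:** the cream jar stands upright in the smaller cell.
- **Brush:** the shoe brush lies bristles down in the wide middle bay.
- **Shoehorn:** I drew it straight out along its axis, slowly (about 20 mm/s), for about 48 mm. I lifted it only once the scene view showed the tip clear of the heel. It now lies flat in the narrow edge bay.

**Last checks:** the final wrist and scene pictures show all four pieces inside their compartments and the gripper clear of everything. Compared by eye with the first picture, the candle, clothes brush and shoe tree's toe block look unmoved; the heel only came down off the horn. The wrist force readings at the end of each move never went above about 12 N.

**Disagreements:**
- The cameras differed by up to about 8 mm on where the tin, jar and brush lay. I used in-between values and checked each grasp with the wrist camera.
- The measured finger gaps read 1 to 3 mm below the stated sizes.
- On the way to the brush's bay I overshot by 19 mm along it, and corrected that before lowering.

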